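# Make up the glaze-test kit and the slab-cutting kit

## Task

Make up two class kits from the stock on the left of the vice, each tool snapped fully home into both spring clips of its tray by the middle of its handle. Glaze-test kit, in the tray with two equal pockets: a test tile flat in each pocket and the brush in the clips. Slab-cutting kit, in the tray with the round wooden ring: the cutter standing inside the ring, rim up as it stands now, and the needle tool in the clips; leave the white slip pot where it stands.

Things in the scene. Friction and masses are not known exactly. Their poses are not given: they have to be found in the camera images.
- brush: glaze brush with a plain wooden handle, 206 mm long, lying flat. Origin on its underside, at mid-length; its own y axis runs along it, bristles toward -y, handle end at +y. The part to grip and to clip is the handle, a straight bar 12.8 mm wide and 13 mm high from y = -47 to y = +103 mm, so its middle is at y = +28 mm; z up. 25 g.
- needle_tool: needle tool: slim handle with a bare steel needle, 160 mm long, lying flat. Origin on its underside, at mid-length; its own y axis runs along it, needle toward -y. The part to grip and to clip is the handle, a bar 10.4 mm wide and 10.4 mm high from y = -30 to y = +80 mm, so its middle is at y = +25 mm; z up. 20 g.
- tile_a: flat oblong test tile, glazed, 70 (x) x 40 (y) x 8 mm, origin at the centre of its underside. The same in size as tile_b, and the two may go in either pocket.
- tile_b: flat oblong test tile, bare fired clay, 70 (x) x 40 (y) x 8 mm, origin at the centre of its underside. The same in size as tile_a.
- cutter: round metal clay cutter, 30 mm high, 62 mm across its rolled rim (from z = 22 to 30 mm), 56 mm across the body below it; origin at the centre of its underside, z up.
- tile_tray: kit tray with two equal pockets; wooden, does not slide, 198 (x) x 132 (y) mm, origin at the centre of its underside. Floor top at z = 6 mm, walls 6 mm thick with rim at z = 14 mm. A plinth 30 mm wide along its -y edge (top z = 12 mm) carries two steel spring clips. A divider at x = 0 leaves two pockets, 90 (x) x 96 (y) mm, centred at x = -48 and +48, y = +12 mm.
- ring_tray: kit tray with a round ring; wooden, does not slide, 198 (x) x 132 (y) mm, origin at the centre of its underside. Floor top at z = 6 mm, walls 6 mm thick with rim at z = 14 mm. A plinth 30 mm wide along its -y edge (top z = 12 mm) carries two steel spring clips. On its floor a low wooden ring, 76 mm inside, top z = 13 mm, centred at x = +46, y = +12 mm.
- tile_clips (a point): on tile_tray midway between its two clips, where the middle of the seated brush handle's underside lies (tray x 0, y -51, z +15 mm). x along the tool, z up. Clips at x = -40 and +40 mm, 10 mm long: spring leaves either side, flared 20 mm wide at their tips 28 mm up, throat 3.6 mm narrower than the tool, 15 mm up; about 8 N straight down snaps the tool in past them. Either way round.
- ring_clips (a point): on ring_tray midway between its two clips, where the middle of the seated needle tool handle's underside lies (tray x 0, y -51, z +15 mm). x along the tool, z up. Clips at x = -40 and +40 mm, 10 mm long: spring leaves either side, flared 18 mm wide at their tips 25 mm up, throat 3.6 mm narrower than the tool, 13 mm up; about 10 N straight down snaps the tool in past them. Either way round.
- slip_pot: white pot, 72 mm across, 75 mm high, standing behind the trays and the vice; origin at the centre of its underside. A bystander: leave it.

How it is judged:
At the end, for the whole second after the job is handed in: Brush in both clips of the pocket tray, needle tool in those of the ring tray: seated to 3 mm, on line to 4 mm and 0.06 rad, handle middle at most 25 mm (brush) or 12 mm (needle) from mid-clips. A tile flat in each pocket, cutter upright on the floor inside the ring. All at rest (y of brush in the frame of tile_clips between -0.004 and 0.004 m and z of brush in the frame of tile_clips between -0.003 and 0.003 m and angle between the y axis of brush and the x axis of tile_clips, either way round below 0.06 rad and angle between each of brush, needle_tool's own z axis and vertical below 0.3 rad and (x of brush in the frame of tile_clips between 0.003 and 0.053 m or x of brush in the frame of tile_clips between -0.053 and -0.003 m) and y of needle_tool in the frame of ring_clips between -0.004 and 0.004 m and z of needle_tool in the frame of ring_clips between -0.003 and 0.003 m and angle between the y axis of needle_tool and the x axis of ring_clips, either way round below 0.06 rad and (x of needle_tool in the frame of ring_clips between 0.013 and 0.037 m or x of needle_tool in the frame of ring_clips between -0.037 and -0.013 m) and (((x of tile_a in the frame of tile_tray between -0.075 and -0.021 m and y of tile_a in the frame of tile_tray between -0.018 and 0.042 m and z of tile_a in the frame of tile_tray between 0.003 and 0.009 m and angle between tile_a's own z axis and vertical below 0.08 rad) and (x of tile_b in the frame of tile_tray between 0.021 and 0.075 m and y of tile_b in the frame of tile_tray between -0.018 and 0.042 m and z of tile_b in the frame of tile_tray between 0.003 and 0.009 m and angle between tile_b's own z axis and vertical below 0.08 rad)) or ((x of tile_a in the frame of tile_tray between 0.021 and 0.075 m and y of tile_a in the frame of tile_tray between -0.018 and 0.042 m and z of tile_a in the frame of tile_tray between 0.003 and 0.009 m and angle between tile_a's own z axis and vertical below 0.08 rad) and (x of tile_b in the frame of tile_tray between -0.075 and -0.021 m and y of tile_b in the frame of tile_tray between -0.018 and 0.042 m and z of tile_b in the frame of tile_tray between 0.003 and 0.009 m and angle between tile_b's own z axis and vertical below 0.08 rad))) and x of cutter in the frame of ring_tray between 0.034 and 0.058 m and y of cutter in the frame of ring_tray between 0 and 0.024 m and z of cutter in the frame of ring_tray between 0.003 and 0.009 m and angle between cutter's own z axis and vertical below 0.08 rad and linear speed of each of brush, needle_tool, tile_a, tile_b, cutter below 0.02 m/s); the robot touches nothing.
It fails at once if the slip pot is moved more than 30 mm (distance of slip_pot from where it was at the start of the episode above 0.03 m).
It also fails if it takes over 138 s, if anything falls off the work surface, if the arm or the gripper's body presses on something with over 40 N, if the wrist force passes 120 N, or if a joint passes its speed limit or range.

## Robot

A 6-joint arm with a two-finger parallel gripper is mounted at the origin on a cart in front of the work surface, level with it; the furniture and walls round the work are solid. World frame = base frame: x ahead of the robot, y to its left, z up, the work surface at z = 0. Lengths are in m, angles in rad, forces in N, time in s.
With the tool pointing down it reaches from about 0.25 to 0.85 m from the base axis. Payload 12.5 kg.
Tool frame: the origin (TCP) lies at the very end of the fingers, on their centre line; the grasp point (between the pads) lies manip.pinch_z behind it (manip.pinch_z is the distance from the TCP to the grasp point, in m); z points along the fingers, y is the line along which they close (so a half turn about z gives the same grasp; the last joint's range is limited). The gripper opens to 93 mm and grips with 3 to 60 N. Pads are 15 mm wide; open, the fingers measure 128 mm over their backs; the gripper's body (75 mm by 188 mm) begins 65 mm behind the grasp point.
Start: joints at [1.152, 0.351, 1.652, -0, 1.139, -0.085], TCP at [0.18, 0.52, 0.219] pointing down, gripper open.
Joint ranges: [-2.75, 2.75], [-0.79, 2.1], [0.01, 2.65], [-1.57, 4.71], [0.07, 3.14], [-2.87, 2.87]. Speed limits (rad/s): [2.22, 2.22, 2.79, 3.14, 3.14, 3.14].

## Interface

Orientations are given as a 3x3 rotation matrix whose columns are the frame's x, y, z axes.
In Python, from bench import manip, get_image gives the robot as it stands.
- The arm moves only by the shell command python3 -m jog 'ROWS' [FORCE]. ROWS is JSON, a list of rows, each an object of numbers: "dx", "dy", "dz": the shift along the tool's x, y, z in m; "wx", "wy", "wz": the turn, a rotation vector about the tool's x, y, z in rad; "grip": the closure, from 0 (fully open) to 1 (shut). In form: [{"dx": .., "dy": .., "dz": .., "wx": .., "wy": .., "wz": .., "grip": ..}, ...]. A call has 1 to 12 rows; each row is the pose to reach, as a shift and turn from the pose commanded when the call began, along the tool's axes at that moment; what a row does not reach only later rows make up. A row lasts 1/10 s, in which the tool goes at most 50 mm and 8.59 degrees, less where a joint would pass 70% of its speed; a pose out of reach is approached as far as the arm can. A call with a gripper value outside its range is refused whole. The fingers move at their own pace and stop on an object; FORCE is the grip in N (left out, the last holds). Time passes only in rows, so rows that repeat a pose let the fingers close. It gives the time, the measured TCP pose, the force, the opening and the grip force at its end, in the units of the state.
- manip.get_obs(): the state, without advancing time (a new reading comes with each control period).
- get_image(name): name is "scene" or "top" or "wrist"; returns a dict with "image" (480x640x3 uint8, blue, green, red), "fov_y" (degrees; the focal length in pixels is half the picture's height over the tangent of half this angle, whatever the lens; pixels are square), "cx", "cy" (the principal point, pixels), "rvec" (rotation vector, rad) and "tvec" (3), from world to camera coordinates, as OpenCV has them. Camera axes: x right, y down, z forward; pixel columns grow to the right and rows downward; lengths in m; the calibration is good to about 2 mm. A picture is of the moment at which its call begins. There is no depth.
- manip.close_job(): hands the job in; it is judged then, once.
The state is a dict: "clock": time; "joint_positions": joint angles; "joint_velocities": joint speeds; "effort": joint torques, N m; "tool_pos": TCP position; "tcp_rot": TCP orientation; "contact_force": force on the tool from outside, world axes, zero at the start; "ft_torque": the same for the moment, N m; "grip_width": finger opening in m; "grip_force": force on a finger pad.
Only numpy, scipy, OpenCV 4.12 (cv2) and the standard library are available. Lean on these libraries where they do the work, as an engineer would, in place of code of your own. Each camera call takes 0.05 s, during which the arm holds its last target. There are 200 camera calls.

## Working session

There is one attempt and no reset: what is moved stays moved. The work goes in short steps, Python scripts to look and compute and a shell command to move; the robot and the scene stay as the last step left them, time stands still between calls to the robot, and variables do not carry over. Pictures are saved under pics/ and viewed, at most 14 in all, crops included, and the job is handed in when it is done.

```bash
ls; mkdir -p pics
cat > h.py <<'E'
import numpy as np, cv2
from bench import manip, get_image
def cam(n):
    d=get_image(n); h=d["image"].shape[0]
    f=h/2/np.tan(np.radians(d["fov_y"])/2)
    K=np.array([[f,0,d["cx"]],[0,f,d["cy"]],[0,0,1.]])
    R=cv2.Rodrigues(np.array(d["rvec"],float))[0]; t=np.array(d["tvec"],float).ravel()
    return dict(img=d["image"],K=K,R=R,t=t,C=-R.T@t)
def onplane(c,uv,z):
    uv=np.atleast_2d(uv).astype(float)
    r=(c["R"].T@np.linalg.inv(c["K"])@np.c_[uv,np.ones(len(uv))].T).T
    s=(z-c["C"][2])/r[:,2]
    return c["C"]+r*s[:,None]
def proj(c,P):
    q=(c["R"]@np.atleast_2d(P).T).T+c["t"]; q=(c["K"]@q.T).T
    return q[:,:2]/q[:,2:]
def tri(c1,p1,c2,p2):
    P=[c["K"]@np.c_[c["R"],c["t"]] for c in(c1,c2)]
    X=cv2.triangulatePoints(P[0],P[1],np.array(p1,float).reshape(2,-1),np.array(p2,float).reshape(2,-1)).ravel()
    return X[:3]/X[3]
E
python3 - <<'E'
from h import *
import pickle
for n in("scene","top","wrist"):
    c=cam(n); cv2.imwrite(f"pics/{n}0.png",c["img"]); pickle.dump(c,open(f"{n}0.pkl","wb"))
    print(n,c["C"].round(3),c["K"][0,0].round(1),c["K"][:2,2],c["R"].round(2).tolist())
o=manip.get_obs(); print(o, manip.pinch_z)
E
```

```text
pics
scene [ 0.02  -0.546  0.917] 494.7 [318.068458   235.51379841] [[0.72, -0.7, 0.0], [-0.52, -0.55, -0.65], [0.46, 0.47, -0.76]]
top [0.421 0.011 1.317] 497.5 [325.16966515 238.11763411] [[-0.02, -1.0, -0.0], [-0.99, 0.03, -0.11], [0.11, 0.0, -0.99]]
wrist [0.116 0.542 0.385] 427.1 [319.77313853 239.14791655] [[0.33, 0.94, -0.0], [0.92, -0.32, 0.25], [0.23, -0.08, -0.97]]
{'clock': 0.15, 'joint_positions': array([ 1.15238403e+00,  3.51119039e-01,  1.65224265e+00, -9.97668263e-06,
        1.13908665e+00, -8.45783493e-02]), 'joint_velocities': array([ 0.00150032, -0.00205955, -0.00390468, -0.00284026, -0.00136801,
       -0.00095113]), 'effort': array([ 3.96682572e-04, -4.97475100e+01, -2.85344034e+01,  6.98522315e-02,
        2.45315710e-02, -3.58755312e-05]), 'tool_pos': array([0.18008343, 0.51942097, 0.21823459]), 'tcp_rot': array([[-9.44794388e-01,  3.27663623e-01, -3.39393470e-04],
       [ 3.27663793e-01,  9.44794063e-01, -7.85550240e-04],
       [ 6.32606974e-05, -8.53390410e-04, -9.99999634e-01]]), 'contact_force': array([ 0.4908708 ,  0.70309881, -0.12942358]), 'ft_torque': array([-0.01434624, -0.02420458, -0.00790066]), 'grip_force': 0.0, 'grip_width': 0.09306277282794546} 0.0188
```

View pics/top0.png

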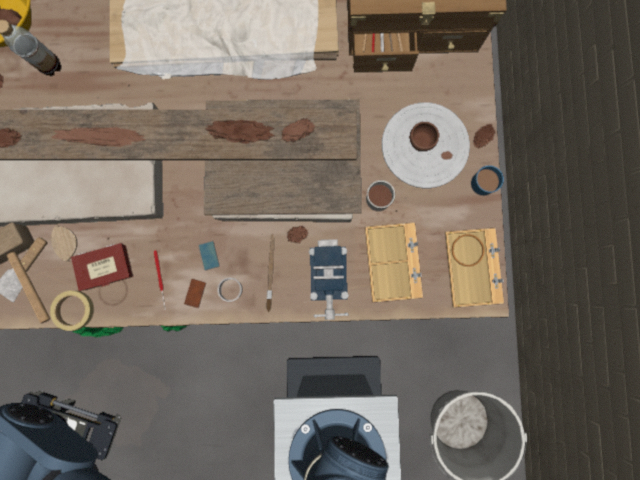

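View pics/scene0.png

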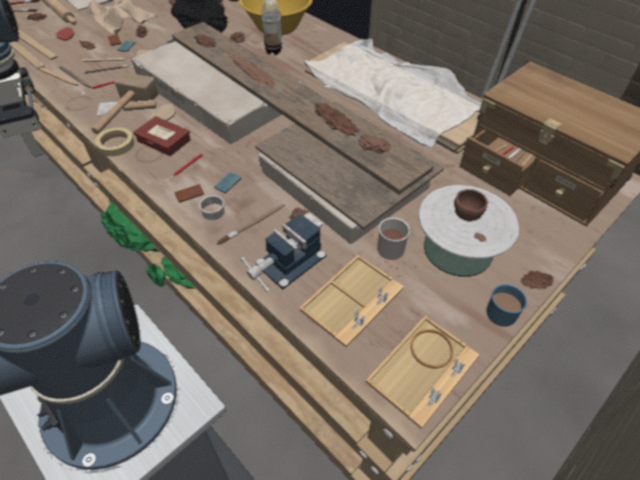

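View pics/wrist0.png

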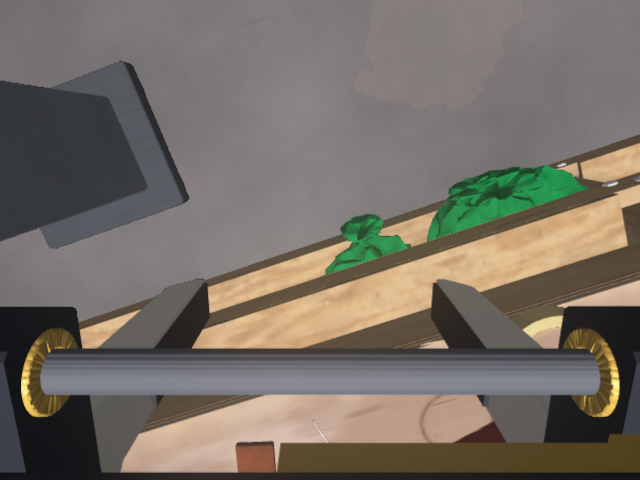

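Top view: glazed tile at (208,255), clay tile at (195,292), cutter at (230,289), brush along x at (270,270) with bristles near the robot at (268,306), and red needle tool at (158,272). The vice is at (328,270), the pocket tray at (394,262), the ring tray at (474,268) with its clips on the right, and the white pot at (380,194). The scene view agrees. The wrist view shows only the bench edge so far.

Run:
```python
from h import *
import pickle
t=pickle.load(open("top0.pkl","rb"));s=pickle.load(open("scene0.pkl","rb"))
pts=dict(tile_a=(208,255,.008),tile_b=(195,292,.008),cutter=(230,289,.03),brushend=(272,235,.006),bristle=(268,310,.006),needtop=(156,250,.006),needhandleend=(162,290,.006),traynear=(396,302,.014),trayfar=(390,224,.014),ring=(467,250,.013),clip1=(413,245,.028),clip1b=(417,272,.028),clip2=(492,255,.025),vicefar=(328,242,.08),pot=(380,188,.075))
for k,v in pts.items(): 
    P=onplane(t,v[:2],v[2])[0]; print(k,P.round(3),proj(s,P).round()[0])
```

```text
tile_a [0.526 0.324 0.008] [227. 181.]
tile_b [0.43  0.358 0.008] [190. 192.]
cutter [0.435 0.262 0.03 ] [212. 204.]
brushend [0.575 0.155 0.006] [283. 205.]
bristle [0.378 0.168 0.006] [218. 243.]
needtop [0.543 0.463 0.006] [202. 154.]
needhandleend [0.437 0.446 0.006] [174. 175.]
traynear [ 0.391 -0.166  0.014] [318. 326.]
trayfar [ 0.595 -0.158  0.014] [380. 269.]
ring [ 0.521 -0.358  0.013] [430. 347.]
clip1 [ 0.537 -0.214  0.028] [382. 295.]
clip1b [ 0.467 -0.221  0.028] [363. 317.]
clip2 [ 0.506 -0.418  0.025] [452. 369.]
vicefar [0.545 0.007 0.08 ] [314. 222.]
pot [ 0.68  -0.129  0.075] [397. 225.]
```

```bash
python3 -m jog '[{"dx":-0.32,"dy":-0.1,"dz":-0.08,"wz":-0.333},{"dx":-0.32,"dy":-0.1,"dz":-0.08,"wz":-0.333},{"dx":-0.32,"dy":-0.1,"dz":-0.08,"wz":-0.333},{"dx":-0.32,"dy":-0.1,"dz":-0.08,"wz":-0.333},{"dx":-0.32,"dy":-0.1,"dz":-0.08,"wz":-0.333},{"dx":-0.32,"dy":-0.1,"dz":-0.08,"wz":-0.333},{"dx":-0.32,"dy":-0.1,"dz":-0.08,"wz":-0.333},{"dx":-0.32,"dy":-0.1,"dz":-0.08,"wz":-0.333},{"dx":-0.32,"dy":-0.1,"dz":-0.08,"wz":-0.333},{"dx":-0.32,"dy":-0.1,"dz":-0.08,"wz":-0.333}]'
python3 - <<'E'
from h import *
import pickle
c=cam("wrist"); cv2.imwrite("pics/w1.png",c["img"]); pickle.dump(c,open("w1.pkl","wb")); print(c["C"])
E
```

```text
[0.11632968 0.54169281 0.38488562]schema error: expected keys dx, dy, dz, wx, wy, wz, grip
```

View pics/w1.png

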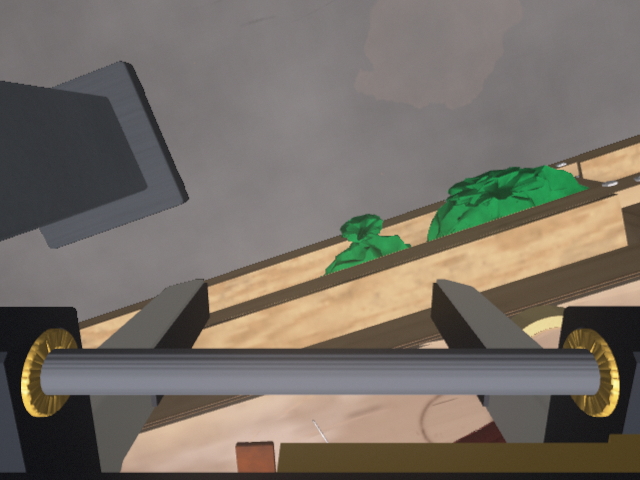

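The view is unchanged because the move was refused: all seven keys are required in each row. Sending it again.

```bash
python3 -m jog '[{"dx":-0.368,"dy":-0.084,"dz":-0.1,"wx":0,"wy":0,"wz":-0.333,"grip":0},{"dx":-0.368,"dy":-0.084,"dz":-0.1,"wx":0,"wy":0,"wz":-0.333,"grip":0},{"dx":-0.368,"dy":-0.084,"dz":-0.1,"wx":0,"wy":0,"wz":-0.333,"grip":0},{"dx":-0.368,"dy":-0.084,"dz":-0.1,"wx":0,"wy":0,"wz":-0.333,"grip":0},{"dx":-0.368,"dy":-0.084,"dz":-0.1,"wx":0,"wy":0,"wz":-0.333,"grip":0},{"dx":-0.368,"dy":-0.084,"dz":-0.1,"wx":0,"wy":0,"wz":-0.333,"grip":0},{"dx":-0.368,"dy":-0.084,"dz":-0.1,"wx":0,"wy":0,"wz":-0.333,"grip":0},{"dx":-0.368,"dy":-0.084,"dz":-0.1,"wx":0,"wy":0,"wz":-0.333,"grip":0},{"dx":-0.368,"dy":-0.084,"dz":-0.1,"wx":0,"wy":0,"wz":-0.333,"grip":0},{"dx":-0.368,"dy":-0.084,"dz":-0.1,"wx":0,"wy":0,"wz":-0.333,"grip":0},{"dx":-0.368,"dy":-0.084,"dz":-0.1,"wx":0,"wy":0,"wz":-0.333,"grip":0}]'
python3 - <<'E'
from h import *
import pickle
c=cam("wrist"); cv2.imwrite("pics/w2.png",c["img"]); pickle.dump(c,open("w2.pkl","wb")); print(c["C"])
E
```

```text
clock: 1.3
tool_pos: [0.4994, 0.3202, 0.3181]
tcp_rot: [[-1.0, 0.0, -0.001], [0.0, 1.0, -0.0], [0.001, -0.0, -1.0]]
contact_force: [-1.4, -0.2, -0.1]
grip_width: 0.0926
grip_force: 0.0
[0.43201308 0.31982039 0.48484116]
```

View pics/w2.png

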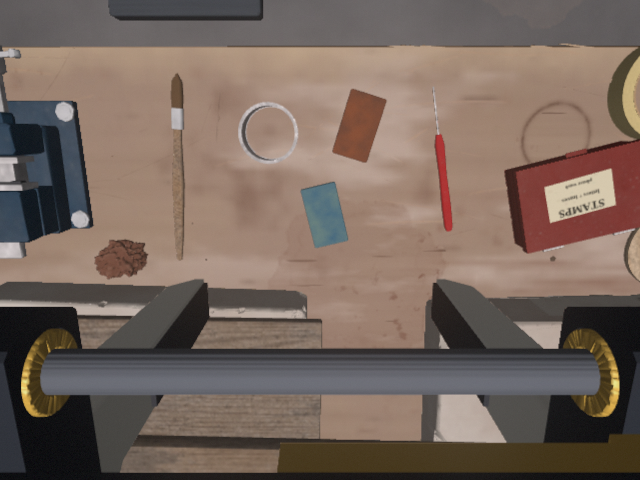

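The wrist view shows the whole stock. Brush from (177,75) bristles to (181,258), cutter rim centred (268,133), clay tile (359,126), glazed tile (325,214), needle tool red handle (441,138)–(448,229) with its needle toward the robot. Taking a second view from a shifted place for heights.

```bash
python3 -m jog '[{"dx":0,"dy":-0.08,"dz":0.0,"wx":0,"wy":0,"wz":0,"grip":0},{"dx":0,"dy":-0.08,"dz":0.0,"wx":0,"wy":0,"wz":0,"grip":0},{"dx":0,"dy":-0.08,"dz":0.0,"wx":0,"wy":0,"wz":0,"grip":0},{"dx":0,"dy":-0.08,"dz":0.0,"wx":0,"wy":0,"wz":0,"grip":0}]'
cat > seg.py <<'E'
from h import *
import pickle
def big(m,near=None):
    m=cv2.morphologyEx(m.astype(np.uint8)*255,cv2.MORPH_OPEN,np.ones((3,3)))
    cs=[c for c in cv2.findContours(m,cv2.RETR_EXTERNAL,cv2.CHAIN_APPROX_NONE)[0] if cv2.contourArea(c)>150]
    return sorted(cs,key=lambda c:np.linalg.norm(c.reshape(-1,2).mean(0)-near))[0]
def masks(c):
    h,s,v=cv2.split(cv2.cvtColor(c["img"],cv2.COLOR_BGR2HSV).astype(int)); 
    g=cv2.GaussianBlur(c["img"],(3,3),0)
    return dict(tile_a=(h>85)&(h<115)&(s>80)&(v>80),tile_b=((h<12)&(s>150)&(v<150)&(v>60)),needle_tool=((h<5)|(h>174))&(s>170)&(v>140),cutter=(s<45)&(v>120))
NOM=dict(tile_a=(.526,.324,.008),tile_b=(.43,.358,.008),cutter=(.435,.262,.03),needle_tool=(.49,.455,.01))
E
python3 - <<'E'
from seg import *
w2=pickle.load(open("w2.pkl","rb")); w3=cam("wrist"); pickle.dump(w3,open("w3.pkl","wb")); cv2.imwrite("pics/w3.png",w3["img"])
print(manip.get_obs()["tool_pos"],w3["C"])
for k,n in NOM.items():
    r=[]
    for c in(w2,w3):
        q=big(masks(c)[k],proj(c,n)[0]); R=cv2.minAreaRect(q); 
        if k=="cutter": R=cv2.fitEllipse(q)
        box=cv2.boxPoints(R); W=onplane(c,box,n[2])[:,:2]; e=np.diff(np.vstack([W,W[:1]]),axis=0); L=np.linalg.norm(e,axis=1)
        i=L.argmax(); r.append((R[0],W.mean(0).round(4),L[:2].round(4),np.degrees(np.arctan2(e[i,1],e[i,0])).round(2)))
    print(k,tri(w2,r[0][0],w3,r[1][0]).round(4),*r)
# brush crop: upscaled
c=w2; x0,y0=140,60; cr=cv2.resize(c["img"][y0:y0+210,x0:x0+80],None,fx=2.8,fy=2.8,interpolation=cv2.INTER_CUBIC)
hs=cv2.cvtColor(c["img"],cv2.COLOR_BGR2HSV)
for v in (150,170,190,210,230,250):
    print(v,[tuple(int(a) for a in hs[v,u]) for u in range(168,194,2)])
E
```

```text
clock: 1.75
tool_pos: [0.4997, 0.2403, 0.3188]
tcp_rot: [[-1.0, 0.001, 0.0], [0.001, 1.0, 0.0], [-0.0, 0.0, -1.0]]
contact_force: [-0.3, 0.6, 0.4]
grip_width: 0.0928
grip_force: 0.0
[0.49978958 0.24069672 0.3186791 ] [0.43210035 0.23983813 0.485423  ]
tile_a [0.4076 0.3158 0.6262] ((331.5, 208.5), array([0.5181, 0.3333]), array([0.0214, 0.0218]), np.float64(0.71)) ((91.5, 202.0), array([ 0.5113, -0.0172]), array([0.0325, 0.023 ]), np.float64(-90.03))Traceback (most recent call last):
  File "<stdin>", line 7, in <module>
  File "seg.py", line 6, in big
    return sorted(cs,key=lambda c:np.linalg.norm(c.reshape(-1,2).mean(0)-near))[0]
           ~~~~~~~~~~~~~~~~~~~~~~~~~~~~~~~~~~~~~~~~~~~~~~~~~~~~~~~~~~~~~~~~~~~~^^^
IndexError: list index out of range
```

Run:
```python
from seg import *
w2=pickle.load(open("w2.pkl","rb"))
hs=cv2.cvtColor(w2["img"],cv2.COLOR_BGR2HSV)
for n,pts in dict(blue=[(315,200),(325,215),(335,235),(310,190)],brown=[(350,105),(359,126),(370,150),(375,105)],red=[(440,150),(444,180),(448,220)],cut=[(243,133),(268,105),(296,133),(268,160)],bg=[(290,170),(400,150),(220,150),(300,240),(410,200),(220,220)]).items():
    print(n,[hs[v,u].tolist() for u,v in pts])
for v in (80,95,110,118,130,150,190,230,250):
    print(v,[hs[v,u].tolist() for u in range(168,192,2)])
```

```text
blue [[99, 80, 127], [100, 90, 125], [100, 95, 126], [98, 78, 125]]
brown [[9, 145, 128], [9, 143, 128], [11, 72, 149], [9, 131, 117]]
red [[0, 177, 167], [0, 179, 170], [0, 175, 169]]
cut [[9, 24, 74], [176, 13, 156], [0, 11, 207], [4, 12, 148]]
bg [[11, 64, 164], [10, 49, 184], [11, 65, 161], [11, 74, 152], [12, 69, 160], [13, 68, 162]]
80 [[13, 69, 162], [12, 69, 162], [13, 97, 108], [14, 111, 101], [14, 106, 101], [14, 111, 101], [12, 99, 75], [12, 69, 148], [12, 69, 160], [12, 68, 161], [11, 67, 161], [12, 68, 162]]
95 [[11, 66, 159], [11, 71, 141], [14, 110, 102], [14, 108, 104], [14, 109, 103], [13, 109, 105], [14, 110, 93], [13, 91, 67], [12, 68, 151], [11, 69, 159], [12, 68, 158], [12, 71, 158]]
110 [[12, 69, 160], [11, 68, 162], [174, 7, 186], [173, 5, 189], [162, 7, 194], [168, 7, 196], [173, 6, 176], [8, 9, 118], [11, 65, 148], [12, 68, 161], [11, 67, 161], [12, 67, 159]]
118 [[12, 67, 160], [13, 68, 158], [165, 8, 185], [168, 7, 183], [173, 5, 186], [168, 7, 190], [170, 4, 179], [0, 6, 126], [12, 65, 150], [11, 67, 160], [11, 67, 160], [11, 65, 160]]
130 [[11, 69, 155], 
[... 204 characters left out ...]
 72, 153], [12, 79, 133], [13, 75, 125], [12, 77, 135], [12, 71, 130], [12, 69, 103], [11, 68, 158], [11, 68, 158], [12, 70, 157], [12, 70, 157]]
190 [[12, 69, 158], [12, 69, 159], [12, 73, 137], [14, 93, 146], [14, 89, 143], [14, 90, 144], [14, 91, 148], [13, 80, 124], [12, 71, 122], [12, 71, 158], [12, 72, 155], [11, 71, 154]]
230 [[12, 70, 160], [13, 72, 160], [12, 72, 160], [13, 75, 149], [13, 79, 135], [12, 77, 152], [14, 76, 155], [13, 79, 122], [11, 70, 145], [11, 71, 161], [12, 70, 160], [12, 73, 161]]
250 [[12, 66, 162], [12, 68, 161], [12, 68, 162], [12, 69, 160], [14, 76, 148], [14, 79, 151], [13, 80, 143], [14, 80, 102], [13, 68, 161], [13, 68, 161], [12, 68, 162], [11, 65, 164]]
```

```bash
python3 - <<'E'
import re
s=open("seg.py").read()
s=s[:s.index("    return dict(tile_a")]+'''    return dict(tile_a=(h>85)&(h<112)&(s>60)&(v>105),tile_b=((h<13)&(s>100)&(v>85)&(v<150)),needle_tool=((h<5)|(h>174))&(s>130)&(v>120),cutter=(s<32)&(v>95))
'''+s[s.index("NOM="):]
open("seg.py","w").write(s)
E
cat > m.py <<'E'
from seg import *
w2=pickle.load(open("w2.pkl","rb")); w3=pickle.load(open("w3.pkl","rb"))
for k,n in NOM.items():
    r=[]
    for c in(w2,w3):
        q=big(masks(c)[k],proj(c,n)[0]); R=cv2.minAreaRect(q); 
        if k=="cutter": R=cv2.fitEllipse(cv2.convexHull(q))
        box=cv2.boxPoints(R); W=onplane(c,box,n[2])[:,:2]; e=np.diff(np.vstack([W,W[:1]]),axis=0); L=np.linalg.norm(e,axis=1)
        i=L.argmax(); r.append((np.round(R[0],1),W.mean(0).round(4),L[:2].round(4),np.degrees(np.arctan2(e[i,1],e[i,0])).round(2)))
    print(k,tri(w2,r[0][0],w3,r[1][0]).round(4),*r)
# brush: lateral centre per row = bristle/ferrule/handle pixels, shadow (v<100 off-bristle) dropped
lines=[]
for c in(w2,w3):
    A,B=proj(c,[(.378,.168,.013),(.575,.155,.013)])
    h,s,v=cv2.split(cv2.cvtColor(c["img"],cv2.COLOR_BGR2HSV).astype(int)); pts=[]
    for row in range(int(A[1])+20,int(B[1])-5):
        u0=int(round(A[0]+(B[0]-A[0])*(row-A[1])/(B[1]-A[1])))
        us=[u for u in range(u0-14,u0+15) if (v[row,u]<153 or s[row,u]>78 or s[row,u]<25)]
        if us: pts.append((row,np.median(us),len(us)))
    p=np.array(pts); good=(p[:,2]>4)&(p[:,2]<16); q=p[good]
    f=np.polyfit(q[:,0],q[:,1],1); q=q[abs(np.polyval(f,q[:,0])-q[:,1])<2]; f=np.polyfit(q[:,0],q[:,1],1)
    W=onplane(c,[(np.polyval(f,r),r) for r in(q[0,0],q[-1,0])],.010); print(f,q[[0,-1],0],q[:,2].mean(),W.round(4).tolist(),A,B)
    lines.append((f,q))
r=180.; print(tri(w2,(np.polyval(lines[0][0],r),r),w3,(np.polyval(lines[1][0],r),r)))
E
python3 m.py
```

```text
tile_a [0.524  0.325  0.0127] (array([324.2, 214.6]), array([0.5256, 0.3252]), array([0.0377, 0.0678]), np.float64(-167.22)) (array([395. , 213.7]), array([0.5254, 0.3259]), array([0.0382, 0.0679]), np.float64(-164.86))
tile_b [0.4271 0.3618 0.0085] (array([358.5, 125.3]), array([0.4277, 0.3617]), array([0.0685, 0.0387]), np.float64(-16.87)) (array([432.3, 124.8]), array([0.4278, 0.3619]), array([0.069 , 0.0391]), np.float64(-15.57))
cutter [0.4345 0.2662 0.03  ] (array([267.7, 132.5]), array([0.435 , 0.2662]), array([0.0614, 0.0626]), np.float64(-67.26)) (array([344.8, 131.8]), array([0.4349, 0.2662]), array([0.0615, 0.0606]), np.float64(-103.07))
needle_tool [0.4885 0.4577 0.0084] (array([443.4, 182.5]), array([0.4898, 0.4576]), array([0.0095, 0.1075]), np.float64(-169.86)) (array([514.7, 181.5]), array([0.4896, 0.4572]), array([0.0091, 0.1074]), np.float64(10.47))
[1.38648532e-02 1.75797012e+02] [ 96. 251.] 11.789473684210526 [[0.3972, 0.1693, 0.01], [0.5675, 0.1577, 0.01]] [173.44917318  76.35092036] [176.63943948 257.98537491]
[-2.82657478e-02  2.54686614e+02] [ 95. 251.] 10.756410256410257 [[0.3967, 0.1687, 0.01], [0.5683, 0.1568, 0.01]] [250.17068244  75.80816547] [245.8709209  257.31781663]
[0.48652164 0.16177438 0.00559826]
```

View pics/w3.png

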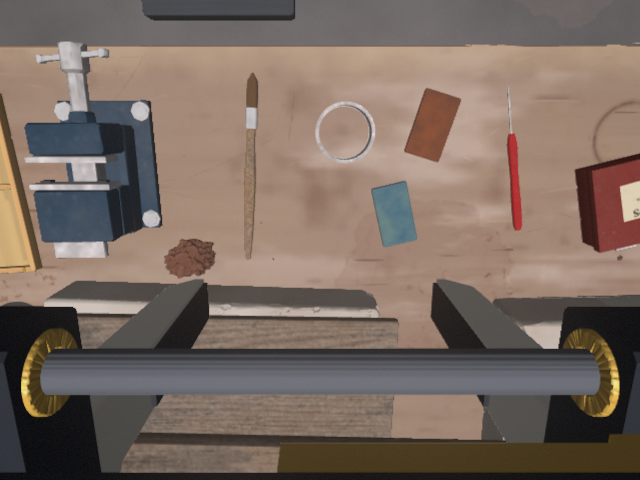

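Second view agrees: brush line at (250,75)–(249,258), cutter (345,132), clay tile (432,125), glazed tile (395,214), needle handle (512,135)–(518,230); the vice is at (100,155). The triangulated heights fit the text. Next I grasp the clay tile with the fingers partly closed, so that they clear the cutter.

```bash
python3 -m jog '[{"dx":0.072,"dy":0.121,"dz":0.25,"wx":0,"wy":0,"wz":0.283,"grip":0.35},{"dx":0.072,"dy":0.121,"dz":0.25,"wx":0,"wy":0,"wz":0.283,"grip":0.35},{"dx":0.072,"dy":0.121,"dz":0.25,"wx":0,"wy":0,"wz":0.283,"grip":0.35},{"dx":0.072,"dy":0.121,"dz":0.25,"wx":0,"wy":0,"wz":0.283,"grip":0.35},{"dx":0.072,"dy":0.121,"dz":0.25,"wx":0,"wy":0,"wz":0.283,"grip":0.35},{"dx":0.072,"dy":0.121,"dz":0.25,"wx":0,"wy":0,"wz":0.283,"grip":0.35},{"dx":0.072,"dy":0.121,"dz":0.25,"wx":0,"wy":0,"wz":0.283,"grip":0.35},{"dx":0.072,"dy":0.121,"dz":0.25,"wx":0,"wy":0,"wz":0.283,"grip":0.35}]'
python3 -m jog '[{"dx":0,"dy":0,"dz":0.04,"wx":0,"wy":0,"wz":0,"grip":0.35},{"dx":0,"dy":0,"dz":0.064,"wx":0,"wy":0,"wz":0,"grip":0.35},{"dx":0,"dy":0,"dz":0.0645,"wx":0,"wy":0,"wz":0,"grip":0.35},{"dx":0,"dy":0,"dz":0.0645,"wx":0,"wy":0,"wz":0,"grip":0.35},{"dx":0,"dy":0,"dz":0.0645,"wx":0,"wy":0,"wz":0,"grip":1},{"dx":0,"dy":0,"dz":0.0645,"wx":0,"wy":0,"wz":0,"grip":1},{"dx":0,"dy":0,"dz":0.0645,"wx":0,"wy":0,"wz":0,"grip":1},{"dx":0,"dy":0,"dz":0.0645,"wx":0,"wy":0,"wz":0,"grip":1},{"dx":0,"dy":0,"dz":0.0645,"wx":0,"wy":0,"wz":0,"grip":1}]' 15
```

```text
clock: 2.6
tool_pos: [0.428, 0.3616, 0.0688]
tcp_rot: [[-0.961, 0.278, -0.0], [0.278, 0.961, -0.0], [0.0, -0.0, -1.0]]
contact_force: [-0.6, -0.3, 0.1]
grip_width: 0.0604
grip_force: 0.0
clock: 3.5
tool_pos: [0.4289, 0.3611, 0.0051]
tcp_rot: [[-0.96, 0.28, 0.001], [0.28, 0.96, 0.001], [-0.001, 0.001, -1.0]]
contact_force: [-1.0, -0.3, 7.1]
grip_width: 0.0395
grip_force: 15.0
```

```bash
python3 -m jog '[{"dx":0,"dy":0,"dz":-0.03,"wx":0,"wy":0,"wz":0,"grip":1},{"dx":0,"dy":0,"dz":-0.08,"wx":0,"wy":0,"wz":0,"grip":1},{"dx":0,"dy":0,"dz":-0.13,"wx":0,"wy":0,"wz":0,"grip":1},{"dx":0,"dy":0,"dz":-0.18,"wx":0,"wy":0,"wz":0,"grip":1},{"dx":0,"dy":0,"dz":-0.2,"wx":0,"wy":0,"wz":0,"grip":1}]'
python3 -m jog '[{"dx":-0.224,"dy":-0.519,"dz":-0.115,"wx":0,"wy":0,"wz":-0.283,"grip":1},{"dx":-0.224,"dy":-0.519,"dz":-0.115,"wx":0,"wy":0,"wz":-0.283,"grip":1},{"dx":-0.224,"dy":-0.519,"dz":-0.115,"wx":0,"wy":0,"wz":-0.283,"grip":1},{"dx":-0.224,"dy":-0.519,"dz":-0.115,"wx":0,"wy":0,"wz":-0.283,"grip":1},{"dx":-0.224,"dy":-0.519,"dz":-0.115,"wx":0,"wy":0,"wz":-0.283,"grip":1},{"dx":-0.224,"dy":-0.519,"dz":-0.115,"wx":0,"wy":0,"wz":-0.283,"grip":1},{"dx":-0.224,"dy":-0.519,"dz":-0.115,"wx":0,"wy":0,"wz":-0.283,"grip":1},{"dx":-0.224,"dy":-0.519,"dz":-0.115,"wx":0,"wy":0,"wz":-0.283,"grip":1},{"dx":-0.224,"dy":-0.519,"dz":-0.115,"wx":0,"wy":0,"wz":-0.283,"grip":1},{"dx":-0.224,"dy":-0.519,"dz":-0.115,"wx":0,"wy":0,"wz":-0.283,"grip":1},{"dx":-0.224,"dy":-0.519,"dz":-0.115,"wx":0,"wy":0,"wz":-0.283,"grip":1},{"dx":-0.224,"dy":-0.519,"dz":-0.115,"wx":0,"wy":0,"wz":-0.283,"grip":1}]'
python3 -m jog '[{"dx":-0.224,"dy":-0.519,"dz":-0.115,"wx":0,"wy":0,"wz":0,"grip":1}]' >/dev/null 2>&1 & wait
python3 - <<'E'
from h import *
print(manip.get_obs()["tool_pos"])
E
```

```text
clock: 4.0
tool_pos: [0.4295, 0.3616, 0.2093]
tcp_rot: [[-0.96, 0.28, 0.005], [0.28, 0.96, 0.004], [-0.004, 0.005, -1.0]]
contact_force: [0.6, 0.1, 0.3]
grip_width: 0.0396
grip_force: 15.0
clock: 5.2
tool_pos: [0.4979, -0.2033, 0.3199]
tcp_rot: [[-1.0, 0.003, 0.001], [0.003, 1.0, -0.001], [-0.001, -0.001, -1.0]]
contact_force: [-0.1, 1.0, -0.3]
grip_width: 0.0395
grip_force: 15.0
[ 0.51657628 -0.24611915  0.32978406]
```

The third call was a slip and only shifted the arm about 50 mm in free air. Now two wrist views of the trays.

```bash
python3 -m jog '[{"dx":0,"dy":0.04,"dz":0,"wx":0,"wy":0,"wz":0,"grip":1},{"dx":0,"dy":0.04,"dz":0,"wx":0,"wy":0,"wz":0,"grip":1},{"dx":0,"dy":0.04,"dz":0,"wx":0,"wy":0,"wz":0,"grip":1}]'
python3 - <<'E'
from seg import *
c=cam("wrist"); pickle.dump(c,open("t1.pkl","wb")); cv2.imwrite("pics/t1.png",c["img"]); print(c["C"])
E
python3 -m jog '[{"dx":0,"dy":-0.08,"dz":0,"wx":0,"wy":0,"wz":0,"grip":1},{"dx":0,"dy":-0.08,"dz":0,"wx":0,"wy":0,"wz":0,"grip":1},{"dx":0,"dy":-0.08,"dz":0,"wx":0,"wy":0,"wz":0,"grip":1},{"dx":0,"dy":-0.08,"dz":0,"wx":0,"wy":0,"wz":0,"grip":1}]'
python3 - <<'E'
from seg import *
c=cam("wrist"); pickle.dump(c,open("t2.pkl","wb")); cv2.imwrite("pics/t2.png",c["img"]); print(c["C"])
E
```

```text
clock: 5.6
tool_pos: [0.5174, -0.2048, 0.3292]
tcp_rot: [[-1.0, -0.0, -0.0], [-0.0, 1.0, -0.0], [0.0, -0.0, -1.0]]
contact_force: [0.8, 0.1, -0.2]
grip_width: 0.0396
grip_force: 15.0
[ 0.44977591 -0.20519858  0.49585861]
clock: 6.05
tool_pos: [0.5171, -0.2854, 0.329]
tcp_rot: [[-1.0, 0.002, -0.0], [0.002, 1.0, 0.0], [0.0, 0.0, -1.0]]
contact_force: [-0.8, -0.1, 0.2]
grip_width: 0.0395
grip_force: 15.0
[ 0.44960768 -0.28574774  0.49562043]
```

View pics/t1.png

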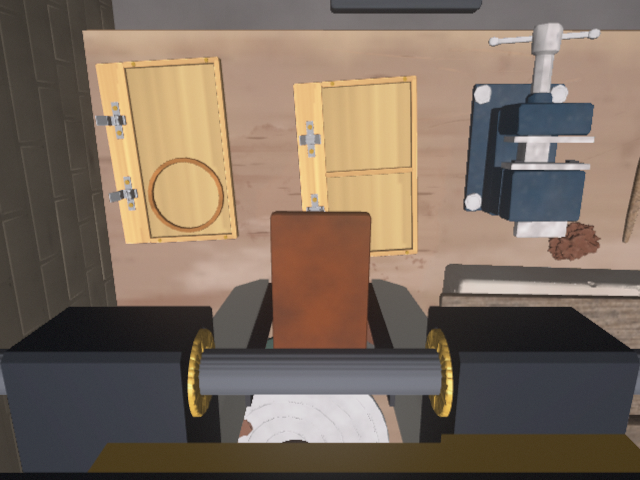

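View pics/t2.png

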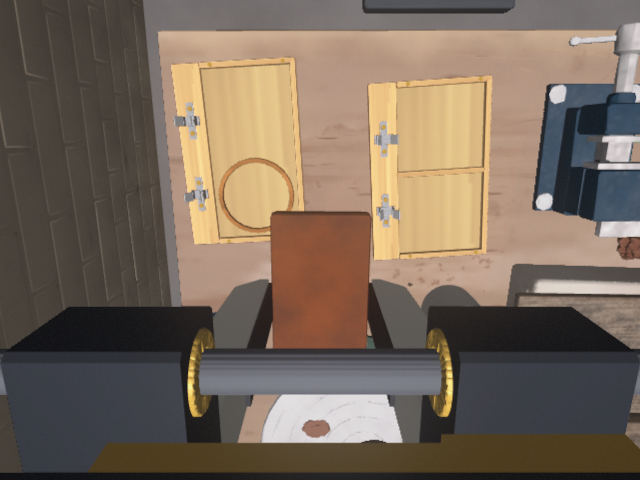

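t1/t2 show both trays tilted a few degrees. In t2 the pocket tray runs (369,83)–(492,78)–(487,252)–(375,260) with clips at (385,139) and (387,211). The ring tray's corners in t1 are (97,65), (219,57), (237,238), (126,244), with clips at (113,120), (126,194) and the ring at (186,194). Now measuring the trays, with one zoomed clip montage.

```bash
cat > tr.py <<'E'
from seg import *
t1=pickle.load(open("t1.pkl","rb")); t2=pickle.load(open("t2.pkl","rb"))
def tray(c,near):
    h,s,v=cv2.split(cv2.cvtColor(c["img"],cv2.COLOR_BGR2HSV).astype(int))
    m=((h>12)&(h<28)&(s>100)&(v>110)).astype(np.uint8)*255
    m=cv2.morphologyEx(m,cv2.MORPH_CLOSE,np.ones((9,9)))
    q=big(m>0,np.array(near)); return cv2.convexHull(q).reshape(-1,2)
def edges(c,H,R):
    # fit line to each side of minAreaRect, intersect
    box=cv2.boxPoints(R); m=np.zeros(c["img"].shape[:2],np.uint8); cv2.fillPoly(m,[H.astype(int)],255)
    P=cv2.findContours(m,cv2.RETR_EXTERNAL,cv2.CHAIN_APPROX_NONE)[0][0].reshape(-1,2).astype(float); L=[]
    for i in range(4):
        a,b=box[i],box[(i+1)%4]; d=(b-a)/np.linalg.norm(b-a); n=np.array([-d[1],d[0]])
        t=(P-a)@d/np.linalg.norm(b-a); k=(abs((P-a)@n)<7)&(t>.1)&(t<.9)
        vx,vy,x,y=cv2.fitLine(P[k].astype(np.float32),cv2.DIST_HUBER,0,.01,.01).ravel(); L.append(np.cross([x,y,1],[x+vx,y+vy,1]))
    X=[np.cross(L[i-1],L[i]) for i in range(4)]; X=np.array([x[:2]/x[2] for x in X])
    return X[np.lexsort((X[:,0],(X[:,1]>X[:,1].mean())))]   # nearL,nearR,farL,farR
for name,a,b in(("tile_tray",(355,165),(430,165)),("ring_tray",(170,150),(240,150))):
    for nm,c,p in(("t1",t1,a),("t2",t2,b)):
        H=tray(c,p); E=edges(c,H,cv2.minAreaRect(H)); W=onplane(c,E,.013)
        x=(W[2]-W[0]+W[3]-W[1])/2; 
        print(name,nm,E.round(1).tolist(),"ctr",W.mean(0).round(4),"len",[round(float(np.linalg.norm(W[i]-W[j])),4) for i,j in((0,2),(1,3),(0,1),(2,3))],"yaw",np.degrees(np.arctan2(x[1],x[0])).round(2))
        pickle.dump(E,open(f"{name}_{nm}.pkl","wb"))
    e1,e2=[pickle.load(open(f"{name}_{n}.pkl","rb")) for n in("t1","t2")]
    print([tri(t1,e1[i],t2,e2[i]).round(4).tolist() for i in range(4)])
T=[]
for c,ps in((t1,[(310,139),(113,120),(126,194)]),(t2,[(385,139),(387,211),(187,121),(199,195)])):
    T.append(np.hstack([cv2.resize(c["img"][v-20:v+20,u-20:u+20],(190,190),interpolation=cv2.INTER_CUBIC) for u,v in ps]+[np.zeros((190,190*(4-len(ps)),3),np.uint8)]))
cv2.imwrite("pics/clips.png",np.vstack(T))
E
python3 tr.py
```

```text
tile_tray t1 [[292.4, 83.5], [415.8, 74.7], [305.7, 257.2], [417.5, 253.8]] ctr [ 0.4956 -0.162   0.013 ] len [0.1938, 0.1986, 0.1315, 0.1317] yaw 3.78
tile_tray t2 [[367.3, 83.4], [491.7, 74.7], [372.3, 260.1], [486.1, 253.5]] ctr [ 0.4963 -0.1625  0.013 ] len [0.1975, 0.1983, 0.1322, 0.1339] yaw 3.49
[[0.4018, -0.2342, 0.0105], [0.3935, -0.1033, 0.0151], [0.6008, -0.2218, 0.0015], [0.5911, -0.0899, 0.0136]]
ring_tray t1 [[94.7, 63.3], [218.7, 56.1], [125.2, 243.1], [238.8, 238.6]] ctr [ 0.4772 -0.3713  0.013 ] len [0.1966, 0.1985, 0.1315, 0.1332] yaw 3.2
ring_tray t2 [[170.4, 63.8], [294.7, 56.6], [193.8, 243.7], [306.2, 238.1]] ctr [ 0.477 -0.372  0.013] len [0.1968, 0.1972, 0.1315, 0.1318] yaw 2.95
[[0.3819, -0.4433, 0.0113], [0.3748, -0.3115, 0.0114], [0.5792, -0.4335, 0.0106], [0.5756, -0.3016, 0.0011]]
```

View pics/clips.png

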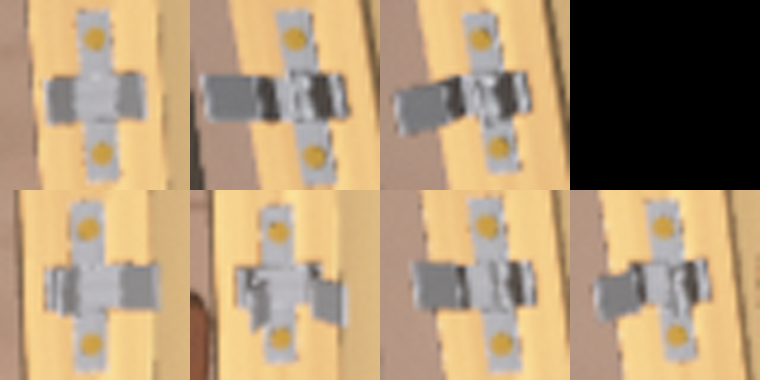

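The montage shows each clip's base strip with two brass screws; their midpoints give the clip centres at plinth level. I convert those and check the 80 mm spacing.

Run:
```python
from seg import *
t1=pickle.load(open("t1.pkl","rb")); t2=pickle.load(open("t2.pkl","rb"))
A=onplane(t1,[(310.3,138.7),(116.8,119.9),(128.6,193.1)],.014)
B=onplane(t2,[(383.4,138.8),(385.3,210.4),(190.6,120.4),(199.4,193.8)],.014)
print(A.round(4),B.round(4))
print("h",tri(t1,(310.3,138.7),t2,(383.4,138.8)).round(4),tri(t1,(116.8,119.9),t2,(190.6,120.4)).round(4),tri(t1,(128.6,193.1),t2,(199.4,193.8)).round(4))
for p,q in((B[0],B[1]),(B[2],B[3]),(A[1],A[2])): d=q-p; print("mid",((p+q)/2).round(4),"sp",np.linalg.norm(d).round(4),"yaw",np.degrees(np.arctan2(d[1],d[0])).round(2))
print("ring",onplane(t1,(186,194),.013).round(4),onplane(t2,(257,194.5),.013).round(4),tri(t1,(186,194),t2,(257,194.5)).round(4))
```

```text
[[ 0.4595 -0.2153  0.014 ]
 [ 0.4397 -0.4254  0.014 ]
 [ 0.5196 -0.4215  0.014 ]] [[ 0.4594 -0.2154  0.014 ]
 [ 0.5392 -0.2104  0.014 ]
 [ 0.4397 -0.4256  0.014 ]
 [ 0.5198 -0.4217  0.014 ]]
h [ 0.4594 -0.2153  0.0134] [ 0.4397 -0.4258  0.0133] [ 0.5199 -0.4221  0.0125]
mid [ 0.4993 -0.2129  0.014 ] sp 0.08 yaw 3.6
mid [ 0.4797 -0.4236  0.014 ] sp 0.0802 yaw 2.74
mid [ 0.4796 -0.4234  0.014 ] sp 0.08 yaw 2.85
ring [[ 0.5207 -0.3568  0.013 ]] [[ 0.5208 -0.3566  0.013 ]] [ 0.5206 -0.3565  0.0141]
```

Consistent: spacing 80.0 mm and heights about 13 mm. Placing the clay tile in the near pocket at (0.447,-0.153).

```bash
python3 -m jog '[{"dx":0.07,"dy":0.132,"dz":0.25,"wx":0,"wy":0,"wz":-0.063,"grip":1},{"dx":0.07,"dy":0.132,"dz":0.25,"wx":0,"wy":0,"wz":-0.063,"grip":1},{"dx":0.07,"dy":0.132,"dz":0.25,"wx":0,"wy":0,"wz":-0.063,"grip":1},{"dx":0.07,"dy":0.132,"dz":0.25,"wx":0,"wy":0,"wz":-0.063,"grip":1},{"dx":0.07,"dy":0.132,"dz":0.25,"wx":0,"wy":0,"wz":-0.063,"grip":1},{"dx":0.07,"dy":0.132,"dz":0.25,"wx":0,"wy":0,"wz":-0.063,"grip":1},{"dx":0.07,"dy":0.132,"dz":0.25,"wx":0,"wy":0,"wz":-0.063,"grip":1},{"dx":0.07,"dy":0.132,"dz":0.25,"wx":0,"wy":0,"wz":-0.063,"grip":1}]'
python3 -m jog '[{"dx":0,"dy":0,"dz":0.04,"wx":0,"wy":0,"wz":0,"grip":1},{"dx":0,"dy":0,"dz":0.06,"wx":0,"wy":0,"wz":0,"grip":1},{"dx":0,"dy":0,"dz":0.067,"wx":0,"wy":0,"wz":0,"grip":1},{"dx":0,"dy":0,"dz":0.067,"wx":0,"wy":0,"wz":0,"grip":1},{"dx":0,"dy":0,"dz":0.067,"wx":0,"wy":0,"wz":0,"grip":1}]'
```

```text
clock: 6.9
tool_pos: [0.4483, -0.1529, 0.08]
tcp_rot: [[-0.998, -0.064, 0.001], [-0.064, 0.998, -0.0], [-0.001, -0.0, -1.0]]
contact_force: [0.9, -0.4, 0.3]
grip_width: 0.0398
grip_force: 15.0
clock: 7.4
tool_pos: [0.4488, -0.1538, 0.0136]
tcp_rot: [[-0.998, -0.062, 0.002], [-0.062, 0.998, -0.001], [-0.002, -0.001, -1.0]]
contact_force: [0.3, 0.0, -0.4]
grip_width: 0.0397
grip_force: 15.0
```

```bash
python3 -m jog '[{"dx":0,"dy":0,"dz":0.002,"wx":0,"wy":0,"wz":0,"grip":1},{"dx":0,"dy":0,"dz":0.002,"wx":0,"wy":0,"wz":0,"grip":0.45},{"dx":0,"dy":0,"dz":0.002,"wx":0,"wy":0,"wz":0,"grip":0.45},{"dx":0,"dy":0,"dz":0.002,"wx":0,"wy":0,"wz":0,"grip":0.45},{"dx":0,"dy":0,"dz":-0.02,"wx":0,"wy":0,"wz":0,"grip":0.45},{"dx":0,"dy":0,"dz":-0.07,"wx":0,"wy":0,"wz":0,"grip":0.35},{"dx":0,"dy":0,"dz":-0.12,"wx":0,"wy":0,"wz":0,"grip":0.35},{"dx":0,"dy":0,"dz":-0.17,"wx":0,"wy":0,"wz":0,"grip":0.35},{"dx":0,"dy":0,"dz":-0.19,"wx":0,"wy":0,"wz":0,"grip":0.35}]'
python3 -m jog '[{"dx":-0.107,"dy":0.4735,"dz":0,"wx":0,"wy":0,"wz":-0.18,"grip":0.35},{"dx":-0.107,"dy":0.4735,"dz":0,"wx":0,"wy":0,"wz":-0.18,"grip":0.35},{"dx":-0.107,"dy":0.4735,"dz":0,"wx":0,"wy":0,"wz":-0.18,"grip":0.35},{"dx":-0.107,"dy":0.4735,"dz":0,"wx":0,"wy":0,"wz":-0.18,"grip":0.35},{"dx":-0.107,"dy":0.4735,"dz":0,"wx":0,"wy":0,"wz":-0.18,"grip":0.35},{"dx":-0.107,"dy":0.4735,"dz":0,"wx":0,"wy":0,"wz":-0.18,"grip":0.35},{"dx":-0.107,"dy":0.4735,"dz":0,"wx":0,"wy":0,"wz":-0.18,"grip":0.35},{"dx":-0.107,"dy":0.4735,"dz":0,"wx":0,"wy":0,"wz":-0.18,"grip":0.35},{"dx":-0.107,"dy":0.4735,"dz":0,"wx":0,"wy":0,"wz":-0.18,"grip":0.35},{"dx":-0.107,"dy":0.4735,"dz":0,"wx":0,"wy":0,"wz":-0.18,"grip":0.35},{"dx":-0.107,"dy":0.4735,"dz":0.1,"wx":0,"wy":0,"wz":-0.18,"grip":0.35},{"dx":-0.107,"dy":0.4735,"dz":0.1,"wx":0,"wy":0,"wz":-0.18,"grip":0.35}]'
```

```text
clock: 8.3
tool_pos: [0.4488, -0.1537, 0.2067]
tcp_rot: [[-0.998, -0.062, 0.006], [-0.062, 0.998, -0.003], [-0.005, -0.003, -1.0]]
contact_force: [0.6, -0.1, -0.8]
grip_width: 0.0601
grip_force: 0.0
clock: 9.5
tool_pos: [0.5252, 0.3276, 0.1016]
tcp_rot: [[-0.97, -0.242, 0.003], [-0.242, 0.97, 0.001], [-0.003, 0.001, -1.0]]
contact_force: [0.9, -0.3, -1.1]
grip_width: 0.0604
grip_force: 0.0
```

```bash
python3 -m jog '[{"dx":0,"dy":-0.001,"dz":0.05,"wx":0,"wy":0,"wz":0,"grip":0.35},{"dx":0,"dy":-0.001,"dz":0.085,"wx":0,"wy":0,"wz":0,"grip":0.35},{"dx":0,"dy":-0.001,"dz":0.096,"wx":0,"wy":0,"wz":0,"grip":0.35},{"dx":0,"dy":-0.001,"dz":0.0965,"wx":0,"wy":0,"wz":0,"grip":0.35},{"dx":0,"dy":-0.001,"dz":0.0965,"wx":0,"wy":0,"wz":0,"grip":1},{"dx":0,"dy":-0.001,"dz":0.0965,"wx":0,"wy":0,"wz":0,"grip":1},{"dx":0,"dy":-0.001,"dz":0.0965,"wx":0,"wy":0,"wz":0,"grip":1},{"dx":0,"dy":-0.001,"dz":0.0965,"wx":0,"wy":0,"wz":0,"grip":1},{"dx":0,"dy":-0.001,"dz":0.0965,"wx":0,"wy":0,"wz":0,"grip":1}]'
python3 -m jog '[{"dx":0,"dy":0,"dz":-0.03,"wx":0,"wy":0,"wz":0,"grip":1},{"dx":0,"dy":0,"dz":-0.08,"wx":0,"wy":0,"wz":0,"grip":1},{"dx":0,"dy":0,"dz":-0.13,"wx":0,"wy":0,"wz":0,"grip":1},{"dx":0,"dy":0,"dz":-0.18,"wx":0,"wy":0,"wz":0,"grip":1},{"dx":0,"dy":0,"dz":-0.21,"wx":0,"wy":0,"wz":0,"grip":1},{"dx":0,"dy":0,"dz":-0.21,"wx":0,"wy":0,"wz":0,"grip":1}]'
```

```text
clock: 10.4
tool_pos: [0.5259, 0.3256, 0.0071]
tcp_rot: [[-0.971, -0.24, 0.002], [-0.24, 0.971, 0.001], [-0.002, 0.001, -1.0]]
contact_force: [-0.7, -0.1, 7.8]
grip_width: 0.039
grip_force: 15.0
clock: 11.0
tool_pos: [0.5268, 0.326, 0.221]
tcp_rot: [[-0.971, -0.24, 0.007], [-0.24, 0.971, 0.004], [-0.008, 0.002, -1.0]]
contact_force: [0.3, -0.4, -0.3]
grip_width: 0.0386
grip_force: 15.0
```

```bash
python3 -m jog '[{"dx":0.098,"dy":-0.463,"dz":0,"wx":0,"wy":0,"wz":0.18,"grip":1},{"dx":0.098,"dy":-0.463,"dz":0,"wx":0,"wy":0,"wz":0.18,"grip":1},{"dx":0.098,"dy":-0.463,"dz":0,"wx":0,"wy":0,"wz":0.18,"grip":1},{"dx":0.098,"dy":-0.463,"dz":0,"wx":0,"wy":0,"wz":0.18,"grip":1},{"dx":0.098,"dy":-0.463,"dz":0,"wx":0,"wy":0,"wz":0.18,"grip":1},{"dx":0.098,"dy":-0.463,"dz":0,"wx":0,"wy":0,"wz":0.18,"grip":1},{"dx":0.098,"dy":-0.463,"dz":0,"wx":0,"wy":0,"wz":0.18,"grip":1},{"dx":0.098,"dy":-0.463,"dz":0,"wx":0,"wy":0,"wz":0.18,"grip":1},{"dx":0.098,"dy":-0.463,"dz":0,"wx":0,"wy":0,"wz":0.18,"grip":1},{"dx":0.098,"dy":-0.463,"dz":0,"wx":0,"wy":0,"wz":0.18,"grip":1},{"dx":0.098,"dy":-0.463,"dz":0.04,"wx":0,"wy":0,"wz":0.18,"grip":1},{"dx":0.098,"dy":-0.463,"dz":0.08,"wx":0,"wy":0,"wz":0.18,"grip":1}]'
python3 -m jog '[{"dx":0,"dy":0,"dz":0.04,"wx":0,"wy":0,"wz":0,"grip":1},{"dx":0,"dy":0,"dz":0.08,"wx":0,"wy":0,"wz":0,"grip":1},{"dx":0,"dy":0,"dz":0.11,"wx":0,"wy":0,"wz":0,"grip":1},{"dx":0,"dy":0,"dz":0.12,"wx":0,"wy":0,"wz":0,"grip":1},{"dx":0,"dy":0,"dz":0.12,"wx":0,"wy":0,"wz":0,"grip":1}]'
```

```text
clock: 12.2
tool_pos: [0.5409, -0.1489, 0.1346]
tcp_rot: [[-0.998, -0.06, 0.001], [-0.06, 0.998, -0.001], [-0.001, -0.001, -1.0]]
contact_force: [1.2, 0.3, -1.3]
grip_width: 0.039
grip_force: 15.0
clock: 12.7
tool_pos: [0.5402, -0.1476, 0.0146]
tcp_rot: [[-0.998, -0.062, -0.002], [-0.062, 0.998, 0.001], [0.002, 0.001, -1.0]]
contact_force: [0.3, 0.2, 0.1]
grip_width: 0.0394
grip_force: 15.0
```

```bash
python3 -m jog '[{"dx":0,"dy":0,"dz":0.002,"wx":0,"wy":0,"wz":0,"grip":1},{"dx":0,"dy":0,"dz":0.002,"wx":0,"wy":0,"wz":0,"grip":0.45},{"dx":0,"dy":0,"dz":0.002,"wx":0,"wy":0,"wz":0,"grip":0.45},{"dx":0,"dy":0,"dz":0.002,"wx":0,"wy":0,"wz":0,"grip":0.45},{"dx":0,"dy":0,"dz":-0.02,"wx":0,"wy":0,"wz":0,"grip":0.45},{"dx":0,"dy":0,"dz":-0.07,"wx":0,"wy":0,"wz":0,"grip":0.3},{"dx":0,"dy":0,"dz":-0.12,"wx":0,"wy":0,"wz":0,"grip":0},{"dx":0,"dy":0,"dz":-0.17,"wx":0,"wy":0,"wz":0,"grip":0},{"dx":0,"dy":0,"dz":-0.19,"wx":0,"wy":0,"wz":0,"grip":0}]'
python3 -m jog '[{"dx":0.08,"dy":0.4195,"dz":0,"wx":0,"wy":0,"wz":0.06,"grip":0},{"dx":0.08,"dy":0.4195,"dz":0,"wx":0,"wy":0,"wz":0.06,"grip":0},{"dx":0.08,"dy":0.4195,"dz":0,"wx":0,"wy":0,"wz":0.06,"grip":0},{"dx":0.08,"dy":0.4195,"dz":0,"wx":0,"wy":0,"wz":0.06,"grip":0},{"dx":0.08,"dy":0.4195,"dz":0,"wx":0,"wy":0,"wz":0.06,"grip":0},{"dx":0.08,"dy":0.4195,"dz":0,"wx":0,"wy":0,"wz":0.06,"grip":0},{"dx":0.08,"dy":0.4195,"dz":0,"wx":0,"wy":0,"wz":0.06,"grip":0},{"dx":0.08,"dy":0.4195,"dz":0,"wx":0,"wy":0,"wz":0.06,"grip":0},{"dx":0.08,"dy":0.4195,"dz":0,"wx":0,"wy":0,"wz":0.06,"grip":0},{"dx":0.08,"dy":0.4195,"dz":0.05,"wx":0,"wy":0,"wz":0.06,"grip":0},{"dx":0.08,"dy":0.4195,"dz":0.1,"wx":0,"wy":0,"wz":0.06,"grip":0},{"dx":0.08,"dy":0.4195,"dz":0.1,"wx":0,"wy":0,"wz":0.06,"grip":0}]'
```

```text
clock: 13.6
tool_pos: [0.5425, -0.1484, 0.211]
tcp_rot: [[-0.998, -0.062, 0.007], [-0.062, 0.998, -0.002], [-0.006, -0.003, -1.0]]
contact_force: [0.5, 0.8, -0.9]
grip_width: 0.0786
grip_force: 0.0
clock: 14.8
tool_pos: [0.432, 0.2645, 0.1012]
tcp_rot: [[-1.0, -0.003, -0.008], [-0.003, 1.0, -0.004], [0.008, -0.004, -1.0]]
contact_force: [-0.5, -0.2, 0.5]
grip_width: 0.0933
grip_force: 0.0
```

```bash
python3 -m jog '[{"dx":-0.002,"dy":0.0015,"dz":0.04,"wx":0,"wy":0,"wz":0,"grip":0},{"dx":-0.002,"dy":0.0015,"dz":0.075,"wx":0,"wy":0,"wz":0,"grip":0},{"dx":-0.002,"dy":0.0015,"dz":0.088,"wx":0,"wy":0,"wz":0,"grip":0},{"dx":-0.002,"dy":0.0015,"dz":0.088,"wx":0,"wy":0,"wz":0,"grip":0},{"dx":-0.002,"dy":0.0015,"dz":0.088,"wx":0,"wy":0,"wz":0,"grip":1},{"dx":-0.002,"dy":0.0015,"dz":0.088,"wx":0,"wy":0,"wz":0,"grip":1},{"dx":-0.002,"dy":0.0015,"dz":0.088,"wx":0,"wy":0,"wz":0,"grip":1},{"dx":-0.002,"dy":0.0015,"dz":0.088,"wx":0,"wy":0,"wz":0,"grip":1},{"dx":-0.002,"dy":0.0015,"dz":0.088,"wx":0,"wy":0,"wz":0,"grip":1}]' 15
python3 -m jog '[{"dx":0,"dy":0,"dz":-0.03,"wx":0,"wy":0,"wz":0,"grip":1},{"dx":0,"dy":0,"dz":-0.08,"wx":0,"wy":0,"wz":0,"grip":1},{"dx":0,"dy":0,"dz":-0.13,"wx":0,"wy":0,"wz":0,"grip":1},{"dx":0,"dy":0,"dz":-0.18,"wx":0,"wy":0,"wz":0,"grip":1},{"dx":0,"dy":0,"dz":-0.21,"wx":0,"wy":0,"wz":0,"grip":1},{"dx":0,"dy":0,"dz":-0.21,"wx":0,"wy":0,"wz":0,"grip":1}]'
```

```text
clock: 15.7
tool_pos: [0.4374, 0.2675, 0.0181]
tcp_rot: [[-1.0, -0.002, 0.001], [-0.002, 1.0, 0.0], [-0.001, 0.0, -1.0]]
contact_force: [-1.1, -0.2, 5.8]
grip_width: 0.0596
grip_force: 15.0
clock: 16.3
tool_pos: [0.4386, 0.2681, 0.2319]
tcp_rot: [[-1.0, -0.002, 0.007], [-0.002, 1.0, 0.003], [-0.007, 0.003, -1.0]]
contact_force: [-0.7, -0.3, -0.2]
grip_width: 0.059
grip_force: 15.0
```

```bash
python3 -m jog '[{"dx":-0.086,"dy":-0.625,"dz":0,"wx":0,"wy":0,"wz":0,"grip":1},{"dx":-0.086,"dy":-0.625,"dz":0,"wx":0,"wy":0,"wz":0,"grip":1},{"dx":-0.086,"dy":-0.625,"dz":0,"wx":0,"wy":0,"wz":0,"grip":1},{"dx":-0.086,"dy":-0.625,"dz":0,"wx":0,"wy":0,"wz":0,"grip":1},{"dx":-0.086,"dy":-0.625,"dz":0,"wx":0,"wy":0,"wz":0,"grip":1},{"dx":-0.086,"dy":-0.625,"dz":0,"wx":0,"wy":0,"wz":0,"grip":1},{"dx":-0.086,"dy":-0.625,"dz":0,"wx":0,"wy":0,"wz":0,"grip":1},{"dx":-0.086,"dy":-0.625,"dz":0,"wx":0,"wy":0,"wz":0,"grip":1},{"dx":-0.086,"dy":-0.625,"dz":0,"wx":0,"wy":0,"wz":0,"grip":1},{"dx":-0.086,"dy":-0.625,"dz":0,"wx":0,"wy":0,"wz":0,"grip":1},{"dx":-0.086,"dy":-0.625,"dz":0,"wx":0,"wy":0,"wz":0,"grip":1},{"dx":-0.086,"dy":-0.625,"dz":0,"wx":0,"wy":0,"wz":0,"grip":1}]'
python3 -m jog '[{"dx":-0.005,"dy":-0.035,"dz":0,"wx":0,"wy":0,"wz":0,"grip":1},{"dx":-0.005,"dy":-0.035,"dz":0,"wx":0,"wy":0,"wz":0,"grip":1},{"dx":-0.005,"dy":-0.035,"dz":0,"wx":0,"wy":0,"wz":0,"grip":1}]'
python3 - <<'E'
from seg import *
c=cam("wrist"); cv2.imwrite("pics/c1.png",c["img"])
E
```

```text
clock: 17.5
tool_pos: [0.5197, -0.3287, 0.2261]
tcp_rot: [[-1.0, -0.002, -0.001], [-0.002, 1.0, 0.001], [0.001, 0.001, -1.0]]
contact_force: [0.3, 0.3, 0.6]
grip_width: 0.0597
grip_force: 15.0
clock: 17.8
tool_pos: [0.5247, -0.3618, 0.2258]
tcp_rot: [[-1.0, -0.001, -0.002], [-0.001, 1.0, 0.002], [0.002, 0.002, -1.0]]
contact_force: [-0.1, 0.2, -0.1]
grip_width: 0.0593
grip_force: 15.0
```

View pics/c1.png

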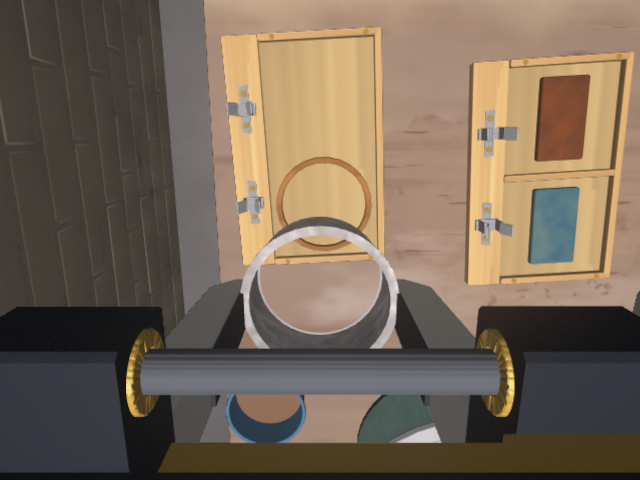

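Both tiles lie flat in their pockets (562,118) and (553,225). The cutter is held rim up at (320,295), and the ring is at (324,203). Lowering into the ring.

```bash
python3 -m jog '[{"dx":0.001,"dy":0.005,"dz":0.05,"wx":0,"wy":0,"wz":0,"grip":1},{"dx":0.001,"dy":0.005,"dz":0.1,"wx":0,"wy":0,"wz":0,"grip":1},{"dx":0.001,"dy":0.005,"dz":0.15,"wx":0,"wy":0,"wz":0,"grip":1},{"dx":0.001,"dy":0.005,"dz":0.18,"wx":0,"wy":0,"wz":0,"grip":1},{"dx":0.001,"dy":0.005,"dz":0.193,"wx":0,"wy":0,"wz":0,"grip":1},{"dx":0.001,"dy":0.005,"dz":0.198,"wx":0,"wy":0,"wz":0,"grip":1},{"dx":0.001,"dy":0.005,"dz":0.198,"wx":0,"wy":0,"wz":0,"grip":1},{"dx":0.001,"dy":0.005,"dz":0.198,"wx":0,"wy":0,"wz":0,"grip":1}]'
```

```text
clock: 18.65
tool_pos: [0.5252, -0.3573, 0.0314]
tcp_rot: [[-1.0, -0.002, 0.002], [-0.002, 1.0, -0.002], [-0.002, -0.002, -1.0]]
contact_force: [0.2, 0.5, 0.2]
grip_width: 0.0594
grip_force: 15.0
```

```bash
python3 -m jog '[{"dx":0.001,"dy":0,"dz":0.003,"wx":0,"wy":0,"wz":0,"grip":1},{"dx":0.001,"dy":0,"dz":0.006,"wx":0,"wy":0,"wz":0,"grip":1},{"dx":0.001,"dy":0,"dz":0.006,"wx":0,"wy":0,"wz":0,"grip":1},{"dx":0.001,"dy":0,"dz":0.006,"wx":0,"wy":0,"wz":0,"grip":1}]'
```

```text
clock: 19.05
tool_pos: [0.5233, -0.3569, 0.0237]
tcp_rot: [[-1.0, -0.002, 0.0], [-0.002, 1.0, -0.0], [-0.0, -0.0, -1.0]]
contact_force: [0.3, -0.2, 0.2]
grip_width: 0.0594
grip_force: 15.0
```

```bash
python3 -m jog '[{"dx":0,"dy":0,"dz":0.002,"wx":0,"wy":0,"wz":0,"grip":1},{"dx":0,"dy":0,"dz":0.003,"wx":0,"wy":0,"wz":0,"grip":1},{"dx":0,"dy":0,"dz":0.003,"wx":0,"wy":0,"wz":0,"grip":1}]'
python3 -m jog '[{"dx":0,"dy":0,"dz":0,"wx":0,"wy":0,"wz":0,"grip":0.29},{"dx":0,"dy":0,"dz":0,"wx":0,"wy":0,"wz":0,"grip":0.29},{"dx":0,"dy":0,"dz":0,"wx":0,"wy":0,"wz":0,"grip":0.29},{"dx":0,"dy":0,"dz":-0.02,"wx":0,"wy":0,"wz":0,"grip":0.29},{"dx":0,"dy":0,"dz":-0.04,"wx":0,"wy":0,"wz":0,"grip":0.29},{"dx":0,"dy":0,"dz":-0.09,"wx":0,"wy":0,"wz":0,"grip":0.29},{"dx":0,"dy":0,"dz":-0.14,"wx":0,"wy":0,"wz":0,"grip":0.29},{"dx":0,"dy":0,"dz":-0.19,"wx":0,"wy":0,"wz":0,"grip":0.29},{"dx":0,"dy":0,"dz":-0.2,"wx":0,"wy":0,"wz":0,"grip":0.4}]'
```

```text
clock: 19.35
tool_pos: [0.5238, -0.357, 0.022]
tcp_rot: [[-1.0, -0.002, 0.001], [-0.002, 1.0, -0.001], [-0.001, -0.001, -1.0]]
contact_force: [-3.2, 3.3, 13.4]
grip_width: 0.0591
grip_force: 15.0
clock: 20.25
tool_pos: [0.5249, -0.3581, 0.2268]
tcp_rot: [[-1.0, -0.002, 0.007], [-0.002, 1.0, -0.006], [-0.007, -0.006, -1.0]]
contact_force: [0.1, -0.5, 0.2]
grip_width: 0.0615
grip_force: 0.0
```

```bash
cat > chk.py <<'E'
from seg import *
c=cam("wrist"); n=(.5215,-.3568,.036); q=big(masks(c)["cutter"],proj(c,n)[0]); R=cv2.fitEllipse(cv2.convexHull(q)); 
W=onplane(c,cv2.boxPoints(R),.036); print(W.mean(0).round(4),np.linalg.norm(W[0]-W[1]).round(4),np.linalg.norm(W[1]-W[2]).round(4)); cv2.imwrite("pics/c2.png",c["img"])
E
python3 chk.py
python3 -m jog '[{"dx":0.019,"dy":0.5195,"dz":0,"wx":0,"wy":0,"wz":0.068,"grip":0.4},{"dx":0.019,"dy":0.5195,"dz":0,"wx":0,"wy":0,"wz":0.068,"grip":0.4},{"dx":0.019,"dy":0.5195,"dz":0,"wx":0,"wy":0,"wz":0.068,"grip":0.4},{"dx":0.019,"dy":0.5195,"dz":0,"wx":0,"wy":0,"wz":0.068,"grip":0.4},{"dx":0.019,"dy":0.5195,"dz":0,"wx":0,"wy":0,"wz":0.068,"grip":0.4},{"dx":0.019,"dy":0.5195,"dz":0,"wx":0,"wy":0,"wz":0.068,"grip":0.4},{"dx":0.019,"dy":0.5195,"dz":0,"wx":0,"wy":0,"wz":0.068,"grip":0.4},{"dx":0.019,"dy":0.5195,"dz":0,"wx":0,"wy":0,"wz":0.068,"grip":0.4},{"dx":0.019,"dy":0.5195,"dz":0,"wx":0,"wy":0,"wz":0.068,"grip":0.4},{"dx":0.019,"dy":0.5195,"dz":0,"wx":0,"wy":0,"wz":0.068,"grip":0.4},{"dx":0.019,"dy":0.5195,"dz":0.05,"wx":0,"wy":0,"wz":0.068,"grip":0.4},{"dx":0.019,"dy":0.5195,"dz":0.1,"wx":0,"wy":0,"wz":0.068,"grip":0.4}]'
```

```text
[ 0.5208 -0.3571  0.036 ] 0.0597 0.0611
clock: 21.5
tool_pos: [0.5027, 0.165, 0.1224]
tcp_rot: [[-0.998, 0.063, 0.001], [0.063, 0.998, 0.001], [-0.001, 0.001, -1.0]]
contact_force: [0.6, -0.4, -0.7]
grip_width: 0.0558
grip_force: 0.0
```

Cutter rim measured at (0.521,-0.357), round, so it stands in the ring. Now the brush.

```bash
python3 -m jog '[{"dx":0,"dy":-0.001,"dz":0.05,"wx":0,"wy":0,"wz":0,"grip":0.5},{"dx":0,"dy":-0.001,"dz":0.09,"wx":0,"wy":0,"wz":0,"grip":0.5},{"dx":0,"dy":-0.001,"dz":0.11,"wx":0,"wy":0,"wz":0,"grip":0.5},{"dx":0,"dy":-0.001,"dz":0.11,"wx":0,"wy":0,"wz":0,"grip":0.5},{"dx":0,"dy":-0.001,"dz":0.11,"wx":0,"wy":0,"wz":0,"grip":0.5}]'
```

```text
clock: 22.0
tool_pos: [0.5026, 0.1614, 0.0137]
tcp_rot: [[-0.998, 0.066, -0.001], [0.066, 0.998, -0.0], [0.001, -0.0, -1.0]]
contact_force: [0.2, 1.0, -0.2]
grip_width: 0.0466
grip_force: 0.0
```

```bash
python3 -m jog '[{"dx":0,"dy":0,"dz":0.008,"wx":0,"wy":0,"wz":0,"grip":0.5},{"dx":0,"dy":0,"dz":0.008,"wx":0,"wy":0,"wz":0,"grip":0.5},{"dx":0,"dy":0,"dz":0.008,"wx":0,"wy":0,"wz":0,"grip":1},{"dx":0,"dy":0,"dz":0.008,"wx":0,"wy":0,"wz":0,"grip":1},{"dx":0,"dy":0,"dz":0.008,"wx":0,"wy":0,"wz":0,"grip":1},{"dx":0,"dy":0,"dz":0.008,"wx":0,"wy":0,"wz":0,"grip":1},{"dx":0,"dy":0,"dz":0.008,"wx":0,"wy":0,"wz":0,"grip":1},{"dx":0,"dy":0,"dz":0.008,"wx":0,"wy":0,"wz":0,"grip":1},{"dx":0,"dy":0,"dz":0.008,"wx":0,"wy":0,"wz":0,"grip":1}]' 40
python3 -m jog '[{"dx":0,"dy":0,"dz":-0.03,"wx":0,"wy":0,"wz":0,"grip":1},{"dx":0,"dy":0,"dz":-0.08,"wx":0,"wy":0,"wz":0,"grip":1},{"dx":0,"dy":0,"dz":-0.13,"wx":0,"wy":0,"wz":0,"grip":1},{"dx":0,"dy":0,"dz":-0.18,"wx":0,"wy":0,"wz":0,"grip":1},{"dx":0,"dy":0,"dz":-0.22,"wx":0,"wy":0,"wz":0,"grip":1},{"dx":0,"dy":0,"dz":-0.22,"wx":0,"wy":0,"wz":0,"grip":1}]'
```

```text
clock: 22.9
tool_pos: [0.5031, 0.1615, 0.0063]
tcp_rot: [[-0.998, 0.066, 0.0], [0.066, 0.998, 0.0], [-0.0, 0.0, -1.0]]
contact_force: [-0.5, 0.3, 2.5]
grip_width: 0.012
grip_force: 40.0
clock: 23.5
tool_pos: [0.5052, 0.162, 0.2315]
tcp_rot: [[-0.998, 0.066, 0.009], [0.066, 0.998, 0.002], [-0.009, 0.003, -1.0]]
contact_force: [0.7, 1.3, -1.2]
grip_width: 0.0119
grip_force: 40.0
```

```bash
python3 -m jog '[{"dx":-0.019,"dy":-0.375,"dz":0,"wx":0,"wy":0,"wz":-0.129,"grip":1},{"dx":-0.019,"dy":-0.375,"dz":0,"wx":0,"wy":0,"wz":-0.129,"grip":1},{"dx":-0.019,"dy":-0.375,"dz":0,"wx":0,"wy":0,"wz":-0.129,"grip":1},{"dx":-0.019,"dy":-0.375,"dz":0,"wx":0,"wy":0,"wz":-0.129,"grip":1},{"dx":-0.019,"dy":-0.375,"dz":0,"wx":0,"wy":0,"wz":-0.129,"grip":1},{"dx":-0.019,"dy":-0.375,"dz":0,"wx":0,"wy":0,"wz":-0.129,"grip":1},{"dx":-0.019,"dy":-0.375,"dz":0,"wx":0,"wy":0,"wz":-0.129,"grip":1},{"dx":-0.019,"dy":-0.375,"dz":0,"wx":0,"wy":0,"wz":-0.129,"grip":1},{"dx":-0.019,"dy":-0.375,"dz":0.05,"wx":0,"wy":0,"wz":-0.129,"grip":1},{"dx":-0.019,"dy":-0.375,"dz":0.1,"wx":0,"wy":0,"wz":-0.129,"grip":1},{"dx":-0.019,"dy":-0.375,"dz":0.15,"wx":0,"wy":0,"wz":-0.129,"grip":1},{"dx":-0.019,"dy":-0.375,"dz":0.15,"wx":0,"wy":0,"wz":-0.129,"grip":1}]'
python3 -m jog '[{"dx":0,"dy":0,"dz":0,"wx":0,"wy":0,"wz":0,"grip":1},{"dx":0,"dy":0,"dz":0,"wx":0,"wy":0,"wz":0,"grip":1},{"dx":0,"dy":0,"dz":0,"wx":0,"wy":0,"wz":0,"grip":1}]'
python3 - <<'E'
from seg import *
c=cam("wrist"); cv2.imwrite("pics/b1.png",c["img"]); pickle.dump(c,open("b1.pkl","wb"))
E
```

```text
clock: 24.7
tool_pos: [0.4935, -0.212, 0.07]
tcp_rot: [[-0.998, -0.063, -0.01], [-0.063, 0.998, 0.006], [0.01, 0.006, -1.0]]
contact_force: [-0.8, 0.3, 1.1]
grip_width: 0.0123
grip_force: 40.0
clock: 25.0
tool_pos: [0.4986, -0.2145, 0.0785]
tcp_rot: [[-0.998, -0.063, 0.003], [-0.063, 0.998, -0.002], [-0.003, -0.002, -1.0]]
contact_force: [0.4, 0.1, 0.4]
grip_width: 0.0123
grip_force: 40.0
```

View pics/b1.png

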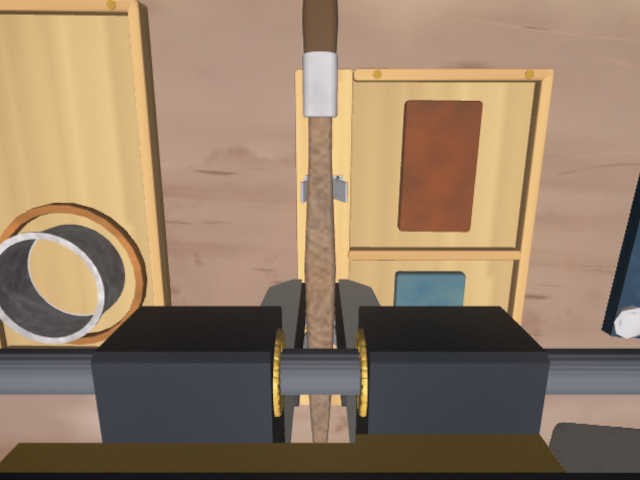

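Brush hangs level along the tool axis at u≈319 over the plinth, near clip at (324,190), about 1.5 mm to its right. The cutter is upright in its ring. Shifting and pressing in.

```bash
python3 -m jog '[{"dx":0,"dy":0.0015,"dz":0.01,"wx":0,"wy":0,"wz":0,"grip":1},{"dx":0,"dy":0.0015,"dz":0.03,"wx":0,"wy":0,"wz":0,"grip":1},{"dx":0,"dy":0.0015,"dz":0.036,"wx":0,"wy":0,"wz":0,"grip":1},{"dx":0,"dy":0.0015,"dz":0.036,"wx":0,"wy":0,"wz":0,"grip":1},{"dx":0,"dy":0.0015,"dz":0.036,"wx":0,"wy":0,"wz":0,"grip":1}]' 60
python3 -m jog '[{"dx":0,"dy":0,"dz":0.005,"wx":0,"wy":0,"wz":0,"grip":1},{"dx":0,"dy":0,"dz":0.009,"wx":0,"wy":0,"wz":0,"grip":1},{"dx":0,"dy":0,"dz":0.013,"wx":0,"wy":0,"wz":0,"grip":1},{"dx":0,"dy":0,"dz":0.017,"wx":0,"wy":0,"wz":0,"grip":1},{"dx":0,"dy":0,"dz":0.02,"wx":0,"wy":0,"wz":0,"grip":1},{"dx":0,"dy":0,"dz":0.02,"wx":0,"wy":0,"wz":0,"grip":1}]'
```

```text
clock: 25.55
tool_pos: [0.4975, -0.2126, 0.0406]
tcp_rot: [[-0.998, -0.063, 0.0], [-0.063, 0.998, -0.0], [-0.0, -0.0, -1.0]]
contact_force: [-0.5, -1.4, -0.5]
grip_width: 0.012
grip_force: 60.0
clock: 26.15
tool_pos: [0.4972, -0.2125, 0.0211]
tcp_rot: [[-0.998, -0.063, -0.0], [-0.063, 0.998, 0.0], [0.0, 0.0, -1.0]]
contact_force: [-6.8, 2.1, 19.8]
grip_width: 0.0119
grip_force: 60.0
```

```bash
python3 -m jog '[{"dx":0,"dy":0,"dz":0.001,"wx":0,"wy":0,"wz":0,"grip":1},{"dx":0,"dy":0,"dz":0.001,"wx":0,"wy":0,"wz":0,"grip":1},{"dx":0,"dy":0,"dz":0.001,"wx":0,"wy":0,"wz":0,"grip":1}]'
```

```text
clock: 26.45
tool_pos: [0.4973, -0.2125, 0.021]
tcp_rot: [[-0.998, -0.063, -0.0], [-0.063, 0.998, -0.0], [0.0, -0.0, -1.0]]
contact_force: [-10.6, 4.4, 32.1]
grip_width: 0.0119
grip_force: 60.0
```

Hard stop at the seated height with force rising, so it is seated. Releasing and going for the needle tool.

```bash
python3 -m jog '[{"dx":0,"dy":0,"dz":-0.001,"wx":0,"wy":0,"wz":0,"grip":0.65},{"dx":0,"dy":0,"dz":-0.001,"wx":0,"wy":0,"wz":0,"grip":0.65},{"dx":0,"dy":0,"dz":-0.001,"wx":0,"wy":0,"wz":0,"grip":0.65},{"dx":0,"dy":0,"dz":-0.001,"wx":0,"wy":0,"wz":0,"grip":0.65},{"dx":0,"dy":0,"dz":-0.02,"wx":0,"wy":0,"wz":0,"grip":0.65},{"dx":0,"dy":0,"dz":-0.05,"wx":0,"wy":0,"wz":0,"grip":0.65},{"dx":0,"dy":0,"dz":-0.1,"wx":0,"wy":0,"wz":0,"grip":0.65},{"dx":0,"dy":0,"dz":-0.15,"wx":0,"wy":0,"wz":0,"grip":0.6},{"dx":0,"dy":0,"dz":-0.2,"wx":0,"wy":0,"wz":0,"grip":0.5}]'
python3 -m jog '[{"dx":-0.035,"dy":0.669,"dz":0,"wx":0,"wy":0,"wz":-0.117,"grip":0.5},{"dx":-0.035,"dy":0.669,"dz":0,"wx":0,"wy":0,"wz":-0.117,"grip":0.5},{"dx":-0.035,"dy":0.669,"dz":0,"wx":0,"wy":0,"wz":-0.117,"grip":0.5},{"dx":-0.035,"dy":0.669,"dz":0,"wx":0,"wy":0,"wz":-0.117,"grip":0.5},{"dx":-0.035,"dy":0.669,"dz":0,"wx":0,"wy":0,"wz":-0.117,"grip":0.5},{"dx":-0.035,"dy":0.669,"dz":0,"wx":0,"wy":0,"wz":-0.117,"grip":0.5},{"dx":-0.035,"dy":0.669,"dz":0,"wx":0,"wy":0,"wz":-0.117,"grip":0.5},{"dx":-0.035,"dy":0.669,"dz":0,"wx":0,"wy":0,"wz":-0.117,"grip":0.5},{"dx":-0.035,"dy":0.669,"dz":0,"wx":0,"wy":0,"wz":-0.117,"grip":0.5},{"dx":-0.035,"dy":0.669,"dz":0,"wx":0,"wy":0,"wz":-0.117,"grip":0.5},{"dx":-0.035,"dy":0.669,"dz":0,"wx":0,"wy":0,"wz":-0.117,"grip":0.5},{"dx":-0.035,"dy":0.669,"dz":0,"wx":0,"wy":0,"wz":-0.117,"grip":0.5}]'
```

```text
clock: 27.35
tool_pos: [0.4969, -0.2122, 0.2209]
tcp_rot: [[-0.998, -0.063, -0.001], [-0.063, 0.998, 0.0], [0.001, 0.0, -1.0]]
contact_force: [0.9, 0.4, 0.1]
grip_width: 0.0412
grip_force: 0.0
clock: 28.55
tool_pos: [0.4902, 0.3896, 0.2188]
tcp_rot: [[-0.984, -0.179, -0.0], [-0.179, 0.984, -0.0], [0.0, -0.0, -1.0]]
contact_force: [0.9, -1.4, 0.1]
grip_width: 0.0466
grip_force: 0.0
```

```bash
python3 -m jog '[{"dx":-0.0117,"dy":0.067,"dz":0.02,"wx":0,"wy":0,"wz":0,"grip":0.5},{"dx":-0.0117,"dy":0.067,"dz":0.05,"wx":0,"wy":0,"wz":0,"grip":0.5},{"dx":-0.0117,"dy":0.067,"dz":0.1,"wx":0,"wy":0,"wz":0,"grip":0.5},{"dx":-0.0117,"dy":0.067,"dz":0.15,"wx":0,"wy":0,"wz":0,"grip":0.5},{"dx":-0.0117,"dy":0.067,"dz":0.19,"wx":0,"wy":0,"wz":0,"grip":0.5},{"dx":-0.0117,"dy":0.067,"dz":0.195,"wx":0,"wy":0,"wz":0,"grip":0.5},{"dx":-0.0117,"dy":0.067,"dz":0.195,"wx":0,"wy":0,"wz":0,"grip":0.5},{"dx":-0.0117,"dy":0.067,"dz":0.195,"wx":0,"wy":0,"wz":0,"grip":0.5}]'
```

```text
clock: 29.35
tool_pos: [0.4914, 0.4564, 0.0266]
tcp_rot: [[-0.984, -0.179, 0.003], [-0.179, 0.984, 0.002], [-0.003, 0.002, -1.0]]
contact_force: [0.8, 1.2, 0.2]
grip_width: 0.0463
grip_force: 0.0
```

```bash
python3 -m jog '[{"dx":0.001,"dy":0.001,"dz":0.015,"wx":0,"wy":0,"wz":0,"grip":0.5},{"dx":0.001,"dy":0.001,"dz":0.021,"wx":0,"wy":0,"wz":0,"grip":0.5},{"dx":0.001,"dy":0.001,"dz":0.021,"wx":0,"wy":0,"wz":0,"grip":0.5},{"dx":0.001,"dy":0.001,"dz":0.021,"wx":0,"wy":0,"wz":0,"grip":1},{"dx":0.001,"dy":0.001,"dz":0.021,"wx":0,"wy":0,"wz":0,"grip":1},{"dx":0.001,"dy":0.001,"dz":0.021,"wx":0,"wy":0,"wz":0,"grip":1},{"dx":0.001,"dy":0.001,"dz":0.021,"wx":0,"wy":0,"wz":0,"grip":1},{"dx":0.001,"dy":0.001,"dz":0.021,"wx":0,"wy":0,"wz":0,"grip":1},{"dx":0.001,"dy":0.001,"dz":0.021,"wx":0,"wy":0,"wz":0,"grip":1},{"dx":0.001,"dy":0.001,"dz":0.021,"wx":0,"wy":0,"wz":0,"grip":1}]' 60
python3 -m jog '[{"dx":0,"dy":0,"dz":-0.03,"wx":0,"wy":0,"wz":0,"grip":1},{"dx":0,"dy":0,"dz":-0.08,"wx":0,"wy":0,"wz":0,"grip":1},{"dx":0,"dy":0,"dz":-0.13,"wx":0,"wy":0,"wz":0,"grip":1},{"dx":0,"dy":0,"dz":-0.18,"wx":0,"wy":0,"wz":0,"grip":1},{"dx":0,"dy":0,"dz":-0.22,"wx":0,"wy":0,"wz":0,"grip":1},{"dx":0,"dy":0,"dz":-0.22,"wx":0,"wy":0,"wz":0,"grip":1}]'
```

```text
clock: 30.35
tool_pos: [0.4891, 0.4564, 0.0033]
tcp_rot: [[-0.984, -0.179, 0.0], [-0.179, 0.984, 0.0], [-0.0, 0.0, -1.0]]
contact_force: [-0.3, -0.6, 1.8]
grip_width: 0.0092
grip_force: 60.0
clock: 30.95
tool_pos: [0.4908, 0.4578, 0.2297]
tcp_rot: [[-0.984, -0.179, 0.008], [-0.179, 0.984, 0.006], [-0.009, 0.005, -1.0]]
contact_force: [0.4, 0.3, -0.3]
grip_width: 0.0093
grip_force: 60.0
```

```bash
python3 -m jog '[{"dx":0.1686,"dy":-0.865,"dz":0,"wx":0,"wy":0,"wz":0.131,"grip":1},{"dx":0.1686,"dy":-0.865,"dz":0,"wx":0,"wy":0,"wz":0.131,"grip":1},{"dx":0.1686,"dy":-0.865,"dz":0,"wx":0,"wy":0,"wz":0.131,"grip":1},{"dx":0.1686,"dy":-0.865,"dz":0,"wx":0,"wy":0,"wz":0.131,"grip":1},{"dx":0.1686,"dy":-0.865,"dz":0,"wx":0,"wy":0,"wz":0.131,"grip":1},{"dx":0.1686,"dy":-0.865,"dz":0,"wx":0,"wy":0,"wz":0.131,"grip":1},{"dx":0.1686,"dy":-0.865,"dz":0,"wx":0,"wy":0,"wz":0.131,"grip":1},{"dx":0.1686,"dy":-0.865,"dz":0,"wx":0,"wy":0,"wz":0.131,"grip":1},{"dx":0.1686,"dy":-0.865,"dz":0,"wx":0,"wy":0,"wz":0.131,"grip":1},{"dx":0.1686,"dy":-0.865,"dz":0,"wx":0,"wy":0,"wz":0.131,"grip":1},{"dx":0.1686,"dy":-0.865,"dz":0,"wx":0,"wy":0,"wz":0.131,"grip":1},{"dx":0.1686,"dy":-0.865,"dz":0,"wx":0,"wy":0,"wz":0.131,"grip":1}]'
python3 -m jog '[{"dx":0,"dy":0,"dz":0,"wx":0,"wy":0,"wz":0,"grip":1},{"dx":0,"dy":0,"dz":0,"wx":0,"wy":0,"wz":0,"grip":1}]'
```

```text
clock: 32.15
tool_pos: [0.4809, -0.1455, 0.2225]
tcp_rot: [[-0.999, -0.049, -0.001], [-0.049, 0.999, 0.0], [0.001, 0.0, -1.0]]
contact_force: [1.2, 0.3, 0.4]
grip_width: 0.0096
grip_force: 60.0
clock: 32.35
tool_pos: [0.4811, -0.1442, 0.2223]
tcp_rot: [[-0.999, -0.047, -0.001], [-0.047, 0.999, 0.001], [0.001, 0.001, -1.0]]
contact_force: [0.6, 0.5, 0.4]
grip_width: 0.0097
grip_force: 60.0
```

```bash
python3 -m jog '[{"dx":0.0145,"dy":-0.279,"dz":0,"wx":0,"wy":0,"wz":0,"grip":1},{"dx":0.0145,"dy":-0.279,"dz":0,"wx":0,"wy":0,"wz":0,"grip":1},{"dx":0.0145,"dy":-0.279,"dz":0,"wx":0,"wy":0,"wz":0,"grip":1},{"dx":0.0145,"dy":-0.279,"dz":0,"wx":0,"wy":0,"wz":0,"grip":1},{"dx":0.0145,"dy":-0.279,"dz":0,"wx":0,"wy":0,"wz":0,"grip":1},{"dx":0.0145,"dy":-0.279,"dz":0,"wx":0,"wy":0,"wz":0,"grip":1},{"dx":0.0145,"dy":-0.279,"dz":0.05,"wx":0,"wy":0,"wz":0,"grip":1},{"dx":0.0145,"dy":-0.279,"dz":0.1,"wx":0,"wy":0,"wz":0,"grip":1},{"dx":0.0145,"dy":-0.279,"dz":0.145,"wx":0,"wy":0,"wz":0,"grip":1},{"dx":0.0145,"dy":-0.279,"dz":0.145,"wx":0,"wy":0,"wz":0,"grip":1},{"dx":0.0145,"dy":-0.279,"dz":0.145,"wx":0,"wy":0,"wz":0,"grip":1},{"dx":0.0145,"dy":-0.279,"dz":0.145,"wx":0,"wy":0,"wz":0,"grip":1}]'
python3 - <<'E'
from seg import *
c=cam("wrist"); cv2.imwrite("pics/n1.png",c["img"]); pickle.dump(c,open("n1.pkl","wb"))
E
```

```text
clock: 33.55
tool_pos: [0.4825, -0.4234, 0.081]
tcp_rot: [[-0.999, -0.05, 0.003], [-0.05, 0.999, -0.003], [-0.003, -0.003, -1.0]]
contact_force: [0.3, 0.4, 0.3]
grip_width: 0.0096
grip_force: 60.0
```

View pics/n1.png

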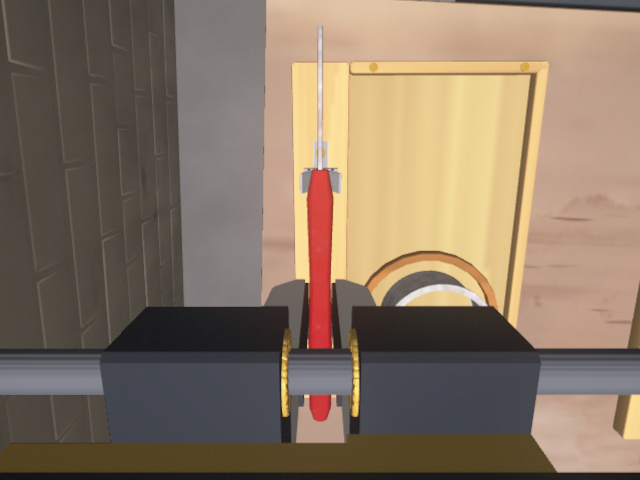

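Needle tool held level on u≈320, near clip centred at (321,182), plinth parallel. Pressing in.

```bash
python3 -m jog '[{"dx":0.002,"dy":0,"dz":0.02,"wx":0,"wy":0,"wz":0,"grip":1},{"dx":0.002,"dy":0,"dz":0.038,"wx":0,"wy":0,"wz":0,"grip":1},{"dx":0.002,"dy":0,"dz":0.04,"wx":0,"wy":0,"wz":0,"grip":1},{"dx":0.002,"dy":0,"dz":0.04,"wx":0,"wy":0,"wz":0,"grip":1}]'
python3 -m jog '[{"dx":0,"dy":0,"dz":0.005,"wx":0,"wy":0,"wz":0,"grip":1},{"dx":0,"dy":0,"dz":0.009,"wx":0,"wy":0,"wz":0,"grip":1},{"dx":0,"dy":0,"dz":0.013,"wx":0,"wy":0,"wz":0,"grip":1},{"dx":0,"dy":0,"dz":0.017,"wx":0,"wy":0,"wz":0,"grip":1},{"dx":0,"dy":0,"dz":0.021,"wx":0,"wy":0,"wz":0,"grip":1},{"dx":0,"dy":0,"dz":0.021,"wx":0,"wy":0,"wz":0,"grip":1}]'
```

```text
clock: 34.0
tool_pos: [0.4795, -0.4235, 0.0396]
tcp_rot: [[-0.999, -0.049, 0.001], [-0.049, 0.999, -0.001], [-0.001, -0.001, -1.0]]
contact_force: [0.1, -0.1, 0.4]
grip_width: 0.0093
grip_force: 60.0
clock: 34.6
tool_pos: [0.479, -0.4232, 0.0182]
tcp_rot: [[-0.999, -0.049, 0.0], [-0.049, 0.999, -0.0], [-0.0, -0.0, -1.0]]
contact_force: [-3.8, 3.2, 14.1]
grip_width: 0.0095
grip_force: 60.0
```

```bash
python3 -m jog '[{"dx":0,"dy":0,"dz":0.0012,"wx":0,"wy":0,"wz":0,"grip":1},{"dx":0,"dy":0,"dz":0.0012,"wx":0,"wy":0,"wz":0,"grip":1},{"dx":0,"dy":0,"dz":0.0012,"wx":0,"wy":0,"wz":0,"grip":1}]'
python3 -m jog '[{"dx":0,"dy":0,"dz":-0.001,"wx":0,"wy":0,"wz":0,"grip":0.65},{"dx":0,"dy":0,"dz":-0.001,"wx":0,"wy":0,"wz":0,"grip":0.65},{"dx":0,"dy":0,"dz":-0.001,"wx":0,"wy":0,"wz":0,"grip":0.65},{"dx":0,"dy":0,"dz":-0.001,"wx":0,"wy":0,"wz":0,"grip":0.65},{"dx":0,"dy":0,"dz":-0.02,"wx":0,"wy":0,"wz":0,"grip":0.65},{"dx":0,"dy":0,"dz":-0.05,"wx":0,"wy":0,"wz":0,"grip":0.65},{"dx":0,"dy":0,"dz":-0.1,"wx":0,"wy":0,"wz":0,"grip":0.65},{"dx":0,"dy":0,"dz":-0.15,"wx":0,"wy":0,"wz":0,"grip":0.6},{"dx":0,"dy":0,"dz":-0.2,"wx":0,"wy":0,"wz":0,"grip":0.5}]'
python3 -m jog '[{"dx":-0.06,"dy":0.1,"dz":-0.05,"wx":0,"wy":0,"wz":0,"grip":0.5},{"dx":-0.06,"dy":0.1,"dz":-0.05,"wx":0,"wy":0,"wz":0,"grip":0.5},{"dx":-0.06,"dy":0.1,"dz":-0.05,"wx":0,"wy":0,"wz":0,"grip":0.5},{"dx":-0.06,"dy":0.1,"dz":-0.05,"wx":0,"wy":0,"wz":0,"grip":0.5},{"dx":-0.06,"dy":0.1,"dz":-0.05,"wx":0,"wy":0,"wz":0,"grip":0.5}]'
python3 - <<'E'
from seg import *
c=cam("wrist"); cv2.imwrite("pics/f1.png",c["img"]); pickle.dump(c,open("f1.pkl","wb"))
E
```

```text
clock: 34.9
tool_pos: [0.4791, -0.4233, 0.018]
tcp_rot: [[-0.999, -0.049, 0.0], [-0.049, 0.999, -0.0], [-0.0, -0.0, -1.0]]
contact_force: [-6.6, 5.9, 25.0]
grip_width: 0.0096
grip_force: 60.0
clock: 35.8
tool_pos: [0.4786, -0.4228, 0.2176]
tcp_rot: [[-0.999, -0.049, -0.0], [-0.049, 0.999, 0.0], [0.0, 0.0, -1.0]]
contact_force: [0.8, -0.3, -0.3]
grip_width: 0.0414
grip_force: 0.0
clock: 36.3
tool_pos: [0.5339, -0.3202, 0.2656]
tcp_rot: [[-0.999, -0.05, -0.0], [-0.05, 0.999, -0.0], [0.0, 0.0, -1.0]]
contact_force: [-1.4, 1.1, -0.4]
grip_width: 0.0464
grip_force: 0.0
```

View pics/f1.png

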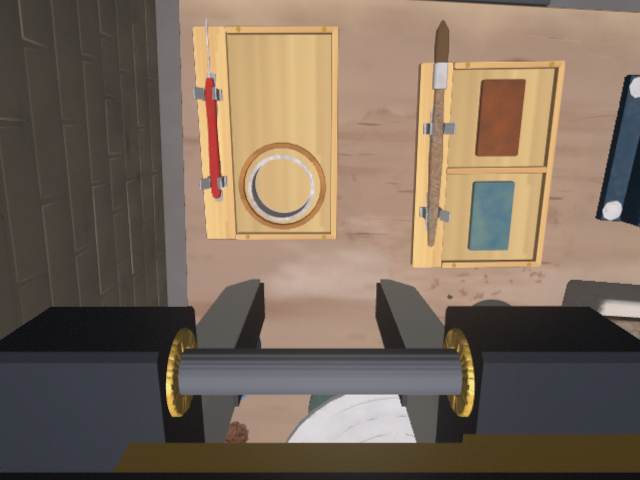

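Everything is in place in this view: needle tool in both clips (209,94)/(214,183), cutter in the ring (282,187), brush in both clips (438,129)/(434,214), tiles flat at (501,117) and (491,215). Both tools hit a hard stop at the predicted seated height. Handing in.

```bash
python3 -c "
from bench import manip
print(manip.close_job())"
```

```text
the job is handed in; nothing more can be done
None
```

Both kits are made up and the job is handed in at about 36 s of the 138 s allowed; the last image shows everything in place, but no verdict came back.

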